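# Swing out the trolley's tray brace and lay the instrument tray on it

## Robot

A 6-joint arm with a two-finger parallel gripper is mounted at the origin on the work surface. World frame = base frame: x ahead of the robot, y to its left, z up, the work surface at z = 0. Lengths are in m, angles in rad, forces in N, time in s.
With the tool pointing down it reaches from about 0.275 to 0.775 m from the base axis. Payload 14.6 kg.
Tool frame: the origin (TCP) lies where the fingers leave the gripper's body, on its centre line; the fingertips stand 73 mm ahead of it and the grasp point (between the pads) lies 54 mm ahead of it; z points along the fingers, y is the direction in which the jaws open and shut (so a half turn about z gives the same grasp; the last joint's range is limited). The gripper opens to 85 mm and grips with 20 to 120 N. Pads are 22 mm wide; open, the fingers measure 114 mm over their backs; the gripper's body (76 mm by 85 mm) begins 54 mm behind the grasp point. The pads swing forward as they close: fully open they stand 13 mm farther back than shut.
Start: joints at [1.161, 0.263, -0.048, 1.259, 0, 1.415], TCP at [0.132, 0.508, 0.304] pointing down, gripper open.
Joint ranges: [-2.65, 2.65], [-0.89, 1.7], [-1.18, 1.37], [-2.13, 2.11], [-1.35, 1.29], [-3.14, 3.14]. Speed limits (rad/s): [1.89, 1.89, 2.57, 2.79, 3.14, 3.14].

## Interface

Orientations are given as a rotation vector (axis times angle).
In Python, from plant import r gives the robot as it stands.
- The arm moves only by the tool step_arm, never from a script. Its argument "commands" is a list of rows, each an object of numbers: "tx", "ty", "tz": the shift along the world's x, y, z in units of 30 mm (1.0 is 30 mm); "roll": the turn about the world's z in units of 8 degrees (1.0 is 8 degrees); "hand": the closure, from 0 (fully open) to 1 (shut). In form: [{"tx": .., "ty": .., "tz": .., "roll": .., "hand": ..}, ...]. A call has 1 to 12 rows; each row shifts and turns the pose as measured when the row begins; what a row does not reach is not made up. A row lasts 1/8 s, in which the tool goes at most 62.5 mm and 10.7 degrees, less where a joint would pass 70% of its speed; a pose out of reach is approached as far as the arm can. A call is refused whole if a number of a shift passes 1 or a number of a turn 1, either way. A call with a gripper value outside its range is refused whole. The fingers move at their own pace and stop on an object; the grip force is fixed at half the most. Time passes only in rows, so rows that do not move let the fingers close. It gives the time, the measured TCP pose, the force and the opening at its end, in the units of the state.
- r.get_obs(): the state, without advancing time (a new reading comes with each control period).
- r.camera(name): name is "scene" or "side" or "wrist"; returns a dict with "frame" (480x640x3 uint8, red, green, blue), "fx", "fy", "cx", "cy" (pixels), "dist_coeffs" ([k1, k2, p1, p2, k3] as OpenCV has them; the pictures are not rectified), "view" (4x4, takes a point from world to camera coordinates). Camera axes: x right, y up, looking along -z (the intrinsics and any distortion apply to the point x, -y, -z); pixel columns grow to the right and rows downward; lengths in m; the calibration is good to about 2 mm. A picture is of the moment at which its call begins. There is no depth.
- r.sign_off(): hands the job in, once; it reports no verdict.
Trained networks look in a picture, given as the dict that the camera call returned (one of the last four; its "shot" number tells which), for a name from the list of things; names that differ only in an ending like _2 or _b are one class to them, and where a whole thing is asked for, a point or a joint stands for the part that bears it (a point fixed in the world has none). Each returns a list of dicts, best first, with "confidence" (0 to 1); they miss things now and then, are a little off and sometimes report something else, mostly with a low value. They report only what shows in the picture. A call takes as long as a camera call. They do not tell look-alikes from the thing itself.
- r.cut_out(thing, picture): "mask" (480x640 bool, what is visible of it) and "bbox" ([left, top, width, height] in pixels, round what is visible of it).
- r.spot_point(thing, picture): "at" ([row, column] in pixels: a listed point, or the origin of a listed thing).
The state is a dict: "clock": time; "q": joint angles; "joint_vel": joint speeds; "effort": joint torques, N m; "tool_pos": TCP position; "eef_rot": TCP orientation; "wrist_force": force on the tool from outside, world axes, zero at the start; "ft_torque": the same for the moment, N m; "gripper_width": finger opening in m.
Only numpy, scipy, OpenCV 4.12 (cv2) and the standard library are available. Lean on these libraries where they do the work, as an engineer would, in place of code of your own. Each camera call takes 0.05 s, during which the arm holds its last target.

## Task

On the injection trolley, swing the hinged brace with the red knob out from under the wire shelf until it snaps home at its end stop and stays there by itself. Then pick up the lidded instrument tray by its black handle and set it down gently, square and about centred across the brace and the fixed arm beside it, and let go. Leave the bottles and the kidney dish as they are.

Things in the scene. Friction and masses are not known exactly. Their poses are not given: they have to be found in the camera images.
- stand: Steel bracket stand, fixed. Origin on the table (z = 0) under the brace's vertical hinge axis; its -x is its front, facing the robot, turned up to 0.15 rad; y to its left seen from the robot. All points share its axes unless told. Base plate 6 mm high; grey beam at x -17..33, y -143..23 mm, 50 to 66 mm high; posts, 16 mm thick, at x 135, y -150 and 230 mm.
- shelf_edge (a point): On the front edge of the stand's see-through wire shelf, over the hinge's y: 36 mm in front of the hinge axis, 279 mm high (underside). The shelf runs from here 174 mm back, 253 mm to the stand's +y and 173 mm to its -y, up to 290 mm high; cartons stand on it from 96 mm behind the edge, up to 346 mm high.
- fixed_tip (a point): Fixed steel arm: top of the bar at its front end, 90 mm high, 185 mm in front of the hinge axis at the stand's y = -130 mm. The bar is 12 mm wide and high, runs straight back from here, and its tip is turned up to 120 mm height (x -183 to -191 mm of the stand).
- hinge (a point): On the brace's vertical hinge axis, level with the brace's top, 90 mm above the table.
- brace (a joint): Brace angle, rad. 0 = folded along the stand's +y under the shelf; grows swinging forward to the robot (counter-clockwise from above); 1.571 = end stop, along the stand's -x, parallel to the fixed arm, 130 mm apart. Starts at 0 to 0.12. Light (0.5 N at the knob) to 1.23; there a detent resists, up to about 3 N; past 1.43 it snaps to the stop and holds. Let go before, it springs back.
- knob (a point): Centre of the red ball knob, 24 mm diameter, 128 mm high, 185 mm from the hinge axis, on a 10 mm stem on the brace's end. It can turn in a grasp. Brace: bar 12 mm wide and high, top at 90 mm, ends 191 mm from the axis. Folded, the knob is 13 to 36 mm behind the shelf's front edge, 151 mm below it: a gripper must come in leaning, 30 to 45 degrees, from the front. Its axes turn with the brace.
- seat (a point): Where the middle of the tray's underside belongs: midway between the brace swung home and the fixed arm, level with their tops, 90 mm above the table, 120 mm in front of the hinge axis (84 mm in front of the shelf edge), at the stand's y = -65 mm. The tray's long side (y) goes along y, across both arms.
- tray: Closed steel instrument tray, 80 mm (x) by 180 mm (y), lid (fixed) top 34 mm above its underside, about 0.45 kg. Origin: centre of its underside, on the table. Black bridge handle along x over its middle: bar 60 mm long, 10 mm wide (y) and high, centre 62 mm above the underside; 23 mm free under it between legs at x = -26 and 26 mm. Same when turned half round.
- pump_bottle: Bystander: green pump bottle with a white pump, 68 mm diameter, 178 mm high, spout reaching 41 mm from its axis along its -x; origin at the centre of its foot. Leave it alone.
- flask: Bystander: white bottle with a red cap, 60 mm diameter, 140 mm high; origin at the centre of its foot. Leave it alone.
- kidney_dish: Bystander: brown pulp kidney dish with syringes in it, about 90 by 165 mm, 34 mm high; origin near its middle, on its underside. Leave it alone.
Not all that is in view belongs to the job. What is shaped like the tray but orange is not meant.

How it is judged:
By the outcome, as a careful person would: the job done as asked, in the order asked, and still so for the second after the job is handed in, with the robot touching nothing.
It also fails if it takes over 64 s, if anything falls off the work surface, if the arm or the gripper's body presses on something with over 40 N, if the wrist force passes 120 N, or if a joint passes its speed limit or range.

## Working session

There is one attempt and no reset: what is moved stays moved. The work goes in short steps, Python scripts to look and compute and a tool call to move; the robot and the scene stay as the last step left them, time stands still between calls to the robot, and variables do not carry over. Pictures are saved under pics/ and viewed, and the job is handed in when it is done.

Besides the shell and the picture viewer there is one more tool, called after "Call:" as a command line: name --argument value ..., lists and objects as JSON in quotes. step_arm: Moves the arm, as the interface text tells. Its arguments: {"type":"object","properties":{"commands":{"type":"array"}},"required":["commands"]}

```bash
ls -la; mkdir -p pics
cat > h.py <<'E'
import numpy as np, cv2
from plant import r
from scipy.spatial.transform import Rotation as R
def save(p,n): cv2.imwrite('pics/%s.png'%n, cv2.cvtColor(p['frame'],cv2.COLOR_RGB2BGR))
def K(p): return np.array([[p['fx'],0,p['cx']],[0,p['fy'],p['cy']],[0,0,1.]])
def ray(p,rc):
    u=cv2.undistortPoints(np.array([[[rc[1],rc[0]]]],float),K(p),np.array(p['dist_coeffs'],float))[0,0]
    V=np.array(p['view']); d=V[:3,:3].T@np.array([u[0],-u[1],-1]); o=-V[:3,:3].T@V[:3,3]
    return o,d/np.linalg.norm(d)
def atz(p,rc,z):
    o,d=ray(p,rc); return o+d*(z-o[2])/d[2]
def proj(p,X):
    V=np.array(p['view']); c=(V[:3,:3]@np.atleast_2d(X).T).T+V[:3,3]; c=c*[1,-1,-1]
    return cv2.projectPoints(c,np.zeros(3),np.zeros(3),K(p),np.array(p['dist_coeffs'],float))[0][:,0]
def tri(l):
    A=0;b=0
    for p,rc in l:
        o,d=ray(p,rc);M=np.eye(3)-np.outer(d,d);A=A+M;b=b+M@o
    return np.linalg.solve(A,b)
E
python3 - <<'E'
from h import *
np.set_printoptions(precision=4,suppress=True)
print(r.get_obs())
P={n:r.camera(n) for n in('scene','side','wrist')}
for n,p in P.items():
    save(p,n+'0'); V=np.array(p['view']); print(n,-V[:3,:3].T@V[:3,3],p['fx'])
for t in ['shelf_edge','fixed_tip','hinge','knob','seat','tray','pump_bottle','flask','kidney_dish','stand']:
    for n,p in P.items():
        print(t,n,[(np.round(d['at'],1).tolist(),round(d['confidence'],2)) for d in r.spot_point(t,p)])
E
```

```text
total 12
drwxr-xr-x  3 agent agent 4096 Dec  7 15:16 .
drwxr-xr-x 23 root  root  4096 Dec  7 15:16 ..
drwxr-xr-x  2 agent agent 4096 Dec  7 15:16 pics
{'clock': 0.0, 'q': array([ 1.1608,  0.2635, -0.0489,  1.2594, -0.    ,  1.4155]), 'joint_vel': array([-0.0015, -0.0007, -0.0002,  0.    ,  0.0015, -0.0002]), 'effort': array([  0.0001, -63.7626,  38.4578,   0.0135,  -0.0001,   0.    ]), 'tool_pos': array([0.1322, 0.5079, 0.3034]), 'eef_rot': array([-0.399 , -3.1159,  0.0016]), 'wrist_force': array([-0.3902,  0.3408, -0.5218]), 'ft_torque': array([ 0.0165, -0.0633,  0.0279]), 'gripper_width': 0.0856361314945491}
scene [ 0.8391 -0.0034  1.1607] 449.2968723246993
side [ 0.0308 -0.6376  0.9939] 455.0548533219019
wrist [0.0671 0.526  0.3742] 341.76382913074764
shelf_edge scene [([278.4, 363.6], 0.83)]
shelf_edge side [([154.5, 301.9], 0.87), ([265.8, 295.4], 0.2)]
shelf_edge wrist []
fixed_tip scene [([230.9, 320.9], 0.72)]
fixed_tip side [([265.7, 294.4], 0.56)]
fixed_tip wrist []
hinge scene [([314.7, 356.8], 0.88)]
hinge side [([200.0, 313.5], 0.96)]
hinge wrist []
knob scene [([328.0, 436.3], 0.91)]
knob side [([156.5, 271.0], 0.64), ([198.3, 209.7], 0.54)]
knob wrist []
seat scene []
seat side []
seat wrist []
tray scene [([163.9, 184.1], 0.95), ([234.2, 253.2], 0.62)]
tray side [([331.9, 353.4], 0.79), ([457.6, 389.6], 0.65)]
tray wrist []
pump_bottle scene [([317.6, 222.3], 0.56)]
pump_bottle side [([274.6, 413.0], 0.86)]
pump_bottle wrist []
flask scene [([290.7, 191.9], 0.76)]
flask side [([313.9, 434.1], 0.66), ([152.0, 301.8], 0.47)]
flask wrist []
kidney_dish scene [([277.1, 466.1], 0.61)]
kidney_dish side [([200.5, 205.4], 0.95)]
kidney_dish wrist []
stand scene [([320.2, 354.8], 0.92)]
stand side [([222.0, 314.1], 0.81)]
stand wrist []
```

View pics/scene0.png

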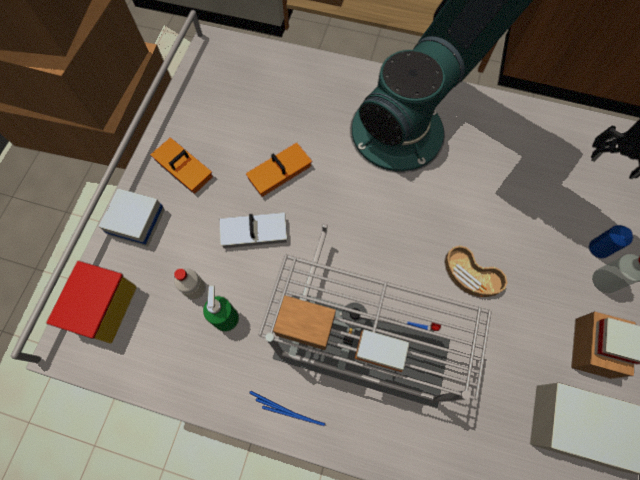

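View pics/side0.png

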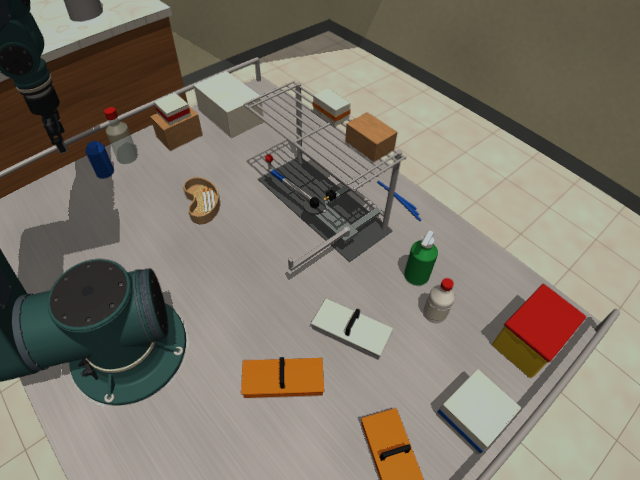

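View pics/wrist0.png

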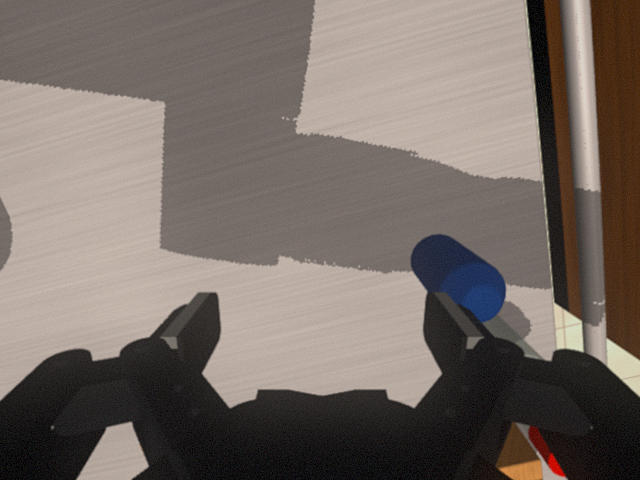

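Run:
```python
from h import *
from scipy.optimize import least_squares
np.set_printoptions(precision=4,suppress=True)
a=r.camera('scene');b=r.camera('side')
pts={'shelf_edge':((278.4,363.6),(154.5,301.9),(-.036,0,.279)),'hinge':((314.7,356.8),(200,313.5),(0,0,.09)),'fixed_tip':((230.9,320.9),(265.7,294.4),(-.185,-.13,.09)),'stand':((320.2,354.8),(222,314.1),(0,0,0))}
def W(v,X): c,s=np.cos(v[2]),np.sin(v[2]); return np.array([v[0]+c*X[0]-s*X[1],v[1]+s*X[0]+c*X[1],X[2]])
def f(v):
    o=[]
    for k,(s,d,X) in pts.items():
        w=W(v,X); o+=list(proj(a,w)[0]-np.array(s)[::-1]); o+=list(proj(b,w)[0]-np.array(d)[::-1])
    return np.array(o)
v=least_squares(f,[.6,0,0],loss='soft_l1').x
print('stand',v);print(f(v).reshape(-1,4))
k=tri([(a,(328,436.3)),(b,(156.5,271))]);print('knob',k)
kl=[(W(v,(-.185*np.sin(t),.185*np.cos(t),.128))) for t in (0,.06,.12)]
print(kl,[proj(a,x) for x in kl],[proj(b,x) for x in kl])
print('tray',atz(a,(234.2,253.2),0),atz(b,(331.9,353.4),0))
for n,s,d in(('dish',(277,466),(200.5,205.4)),('flask',(290.7,191.9),(313.9,434)),('pump',(317.6,222.3),(274.6,413))): print(n,atz(a,s,0),atz(b,d,0))
print('seat',W(v,(-.12,-.065,.09)))
print(R.from_rotvec(r.get_obs()['eef_rot']).as_matrix())
im=cv2.cvtColor(a['frame'],cv2.COLOR_RGB2BGR)[240:410,250:500];cv2.imwrite('pics/cs.png',cv2.resize(im,None,fx=3.2,fy=3.2,interpolation=cv2.INTER_CUBIC))
im=cv2.cvtColor(b['frame'],cv2.COLOR_RGB2BGR)[60:280,180:430];cv2.imwrite('pics/cd.png',cv2.resize(im,None,fx=2.7,fy=2.7,interpolation=cv2.INTER_CUBIC))
```

```text
stand [0.5985 0.0169 0.044 ]
[[ 2.8391 -2.0588  1.3799 -2.1271]
 [-0.902  -1.9534  0.2285 -0.2601]
 [ 0.3335  0.7344  0.2653 -0.2509]
 [-1.4897 -0.1924 -0.5857 -0.6922]]
knob [0.5915 0.2005 0.1283]
[array([0.5903, 0.2017, 0.128 ]), array([0.5792, 0.2009, 0.128 ]), array([0.5682, 0.1994, 0.128 ])] [array([[436.2266, 328.0101]]), array([[436.7778, 323.2667]]), array([[437.0359, 318.5085]])] [array([[269.8561, 156.3561]]), array([[266.9323, 158.1535]]), array([[264.1442, 160.0733]])]
tray [ 0.4439 -0.311   0.    ] [ 0.4417 -0.3154  0.    ]
dish [0.4029 0.2786 0.    ] [0.4033 0.2915 0.    ]
flask [ 0.6424 -0.4149  0.    ] [ 0.6299 -0.4121  0.    ]
pump [ 0.6872 -0.3116  0.    ] [ 0.679  -0.2966  0.    ]
seat [ 0.4814 -0.0533  0.09  ]
[[-0.9677  0.2521 -0.    ]
 [ 0.2521  0.9677  0.    ]
 [ 0.     -0.     -1.    ]]
```

View pics/cs.png

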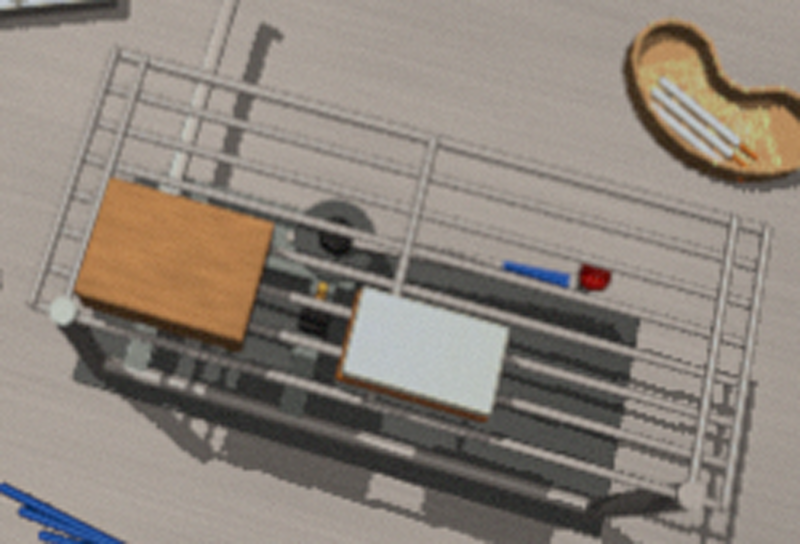

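View pics/cd.png

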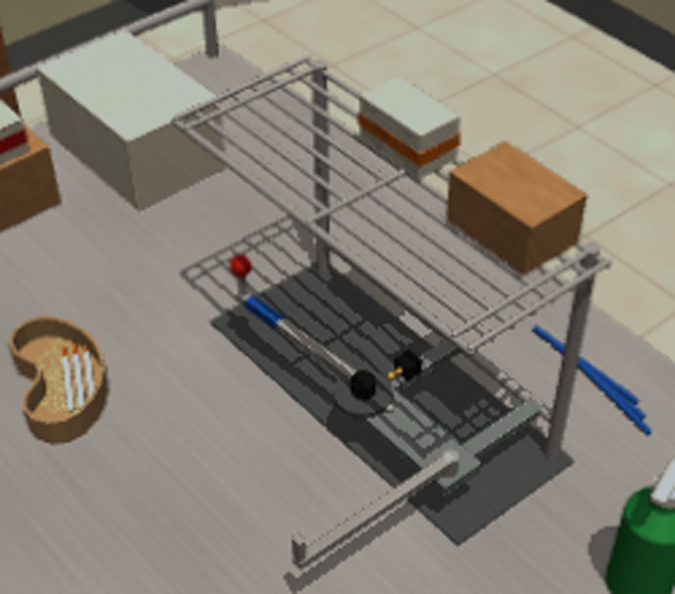

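Call:
step_arm --commands '[{"tz":1,"roll":1,"hand":0},{"tz":1,"roll":1,"hand":0},{"tz":1,"roll":1,"hand":0},{"tz":1,"roll":1,"hand":0}]'

```text
$.commands[0]: bad value
```

```bash
python3 -c "
from h import *
np.set_printoptions(precision=4,suppress=True)
o=r.get_obs();print(o['clock'],o['q'],o['tool_pos'],R.from_rotvec(o['eef_rot']).as_matrix())"
```

```text
1.75 [ 1.1607  0.2631 -0.0483  1.2594  0.      1.4155] [0.1323 0.5081 0.3039] [[-0.9677  0.2521 -0.    ]
 [ 0.2521  0.9677  0.    ]
 [ 0.     -0.     -1.    ]]
```

Call:
step_arm --commands '[{"tx":0,"ty":0,"tz":1,"roll":1,"hand":0},{"tx":0,"ty":0,"tz":1,"roll":1,"hand":0},{"tx":0,"ty":0,"tz":1,"roll":1,"hand":0},{"tx":0,"ty":0,"tz":1,"roll":1,"hand":0}]'

```text
clock: 2.25
tool_pos: [0.1319, 0.507, 0.4255]
eef_rot: [0.501, -3.101, 0.006]
wrist_force: [0.3, 0.5, 0.3]
gripper_width: 0.0854
```

```bash
cat > s.py <<'E'
from h import *
np.set_printoptions(precision=4,suppress=True)
o=r.get_obs();M=R.from_rotvec(o['eef_rot']).as_matrix()
z=M[:,2];print('t',o['clock'],'q',o['q'],'p',o['tool_pos'],'F',o['wrist_force'],'w',o['gripper_width'])
print('z',z,'lean',np.degrees(np.arccos(-z[2])),'az',np.degrees(np.arctan2(z[1],z[0])),'y',M[:,1],'grasp',o['tool_pos']+.054*z)
E
python3 s.py
```

```text
t 2.25 q [ 1.1613  0.2609  0.2761  1.5896 -0.0016  0.841 ] p [0.1319 0.507  0.4255] F [0.279  0.5094 0.2581] w 0.08539336593650451
z [ 0.     -0.0039 -1.    ] lean 0.22486528973937414 az -89.82152470104806 y [-0.3148  0.9491 -0.0037] grasp [0.1319 0.5068 0.3715]
```

Call:
step_arm --commands '[{"tx":0.25,"ty":0.95,"tz":0,"roll":1,"hand":0},{"tx":0.25,"ty":0.95,"tz":0,"roll":1,"hand":0},{"tx":0.25,"ty":0.95,"tz":0,"roll":1,"hand":0},{"tx":0.25,"ty":0.95,"tz":0,"roll":1,"hand":0},{"tx":0.25,"ty":0.95,"tz":0,"roll":1,"hand":0},{"tx":0.25,"ty":0.95,"tz":0,"roll":1,"hand":0},{"tx":0.25,"ty":0.95,"tz":0,"roll":1,"hand":0}]'

```text
clock: 3.12
tool_pos: [0.1822, 0.6974, 0.4319]
eef_rot: [1.872, -2.521, 0.0]
wrist_force: [0.4, 0.3, 1.2]
gripper_width: 0.0856
```

```bash
python3 s.py
```

```text
t 3.125 q [ 1.2021  0.78    1.2448  2.0371  0.0009 -0.0754] p [0.1822 0.6974 0.4319] F [0.3814 0.3377 1.1773] w 0.08560581375834407
z [-0.0013 -0.001  -1.    ] lean 0.09606767177237083 az -142.47111771078087 y [-0.9573  0.2891  0.001 ] grasp [0.1821 0.6973 0.3779]
```

Call:
step_arm --commands '[{"tx":0.25,"ty":0.95,"tz":0,"roll":0,"hand":0},{"tx":0.25,"ty":0.95,"tz":0,"roll":0,"hand":0},{"tx":0.25,"ty":0.95,"tz":0,"roll":0,"hand":0}]'

```text
clock: 3.5
tool_pos: [0.1856, 0.7076, 0.4144]
eef_rot: [1.859, -2.499, 0.012]
wrist_force: [0.9, -0.5, 0.3]
gripper_width: 0.0852
```

```bash
python3 s.py
```

```text
t 3.5 q [ 1.2008  0.8552  1.3673  2.1097  0.0078 -0.0783] p [0.1856 0.7076 0.4144] F [ 0.8618 -0.5252  0.2671] w 0.0851935750288469
z [-0.017  -0.0222 -0.9996] lean 1.60202898422128 az -127.38029870249906 y [-0.9576  0.2878  0.0099] grasp [0.1847 0.7064 0.3604]
```

Call:
step_arm --commands '[{"tx":0,"ty":0,"tz":1,"roll":0,"hand":0},{"tx":0,"ty":0,"tz":1,"roll":0,"hand":0},{"tx":0,"ty":0,"tz":1,"roll":0,"hand":0},{"tx":0,"ty":0,"tz":1,"roll":0,"hand":0}]'

```text
clock: 4.0
tool_pos: [0.1769, 0.6788, 0.4887]
eef_rot: [-1.837, 2.472, 0.077]
wrist_force: [0.3, -0.5, -0.2]
gripper_width: 0.0855
```

```bash
python3 s.py
```

```text
t 4.0 q [ 1.1968  0.7509  1.3673  2.1091  0.0099 -0.0812] p [0.1769 0.6788 0.4887] F [ 0.3042 -0.5122 -0.1774] w 0.08549057615814809
z [ 0.0192  0.0761 -0.9969] lean 4.503244707971308 az 75.83800669759928 y [-0.9576  0.2881  0.0035] grasp [0.178  0.683  0.4348]
```

Call:
step_arm --commands '[{"tx":0,"ty":0,"tz":1,"roll":0,"hand":0},{"tx":0,"ty":0,"tz":1,"roll":0,"hand":0},{"tx":0,"ty":0,"tz":1,"roll":0,"hand":0},{"tx":0,"ty":0,"tz":1,"roll":0,"hand":0},{"tx":0,"ty":0,"tz":1,"roll":0,"hand":0},{"tx":0,"ty":0,"tz":1,"roll":0,"hand":0},{"tx":0,"ty":0,"tz":1,"roll":0,"hand":0},{"tx":0,"ty":0,"tz":1,"roll":0,"hand":0},{"tx":0,"ty":0,"tz":1,"roll":0,"hand":0},{"tx":0,"ty":0,"tz":1,"roll":0,"hand":0},{"tx":0,"ty":0,"tz":1,"roll":0,"hand":0},{"tx":0,"ty":0,"tz":1,"roll":0,"hand":0}]'

```text
clock: 5.5
tool_pos: [0.1461, 0.5697, 0.6644]
eef_rot: [-1.693, 2.279, 0.289]
wrist_force: [0.1, -0.6, -0.5]
gripper_width: 0.0856
```

```bash
python3 s.py
```

```text
t 5.5 q [ 1.1713  0.4774  1.3663  2.109   0.027  -0.1015] p [0.1461 0.5697 0.6644] F [ 0.0833 -0.5627 -0.4879] w 0.08562341629851025
z [ 0.1087  0.3269 -0.9388] lean 20.151409840747533 az 71.59964458538595 y [-0.9568  0.2907 -0.0096] grasp [0.152  0.5873 0.6137]
```

Call:
step_arm --commands '[{"tx":0,"ty":0,"tz":1,"roll":0,"hand":0},{"tx":0,"ty":0,"tz":1,"roll":0,"hand":0},{"tx":0,"ty":0,"tz":1,"roll":0,"hand":0},{"tx":0,"ty":0,"tz":1,"roll":0,"hand":0},{"tx":0,"ty":0,"tz":1,"roll":0,"hand":0},{"tx":0,"ty":0,"tz":1,"roll":0,"hand":0},{"tx":0,"ty":0,"tz":1,"roll":0,"hand":0},{"tx":0,"ty":0,"tz":1,"roll":0,"hand":0},{"tx":0,"ty":0,"tz":1,"roll":0,"hand":0},{"tx":0,"ty":0,"tz":1,"roll":0,"hand":0},{"tx":0,"ty":0,"tz":1,"roll":0,"hand":0},{"tx":0,"ty":0,"tz":1,"roll":0,"hand":0}]'

```text
clock: 7.0
tool_pos: [0.1144, 0.4494, 0.7824]
eef_rot: [-1.568, 2.111, 0.451]
wrist_force: [0.2, -0.4, 0.6]
gripper_width: 0.0854
```

```bash
python3 s.py
```

```text
t 7.0 q [ 1.1099  0.2513  1.3663  2.109   0.0763 -0.1451] p [0.1144 0.4494 0.7824] F [ 0.2201 -0.3882  0.6088] w 0.08542124671055434
z [ 0.1735  0.5209 -0.8358] lean 33.30143071297902 az 71.57617552938275 y [-0.9559  0.2933 -0.0156] grasp [0.1237 0.4775 0.7372]
```

Call:
step_arm --commands '[{"tx":0,"ty":0,"tz":1,"roll":0,"hand":0},{"tx":0,"ty":0,"tz":1,"roll":0,"hand":0},{"tx":0,"ty":0,"tz":1,"roll":0,"hand":0},{"tx":0,"ty":0,"tz":1,"roll":0,"hand":0},{"tx":0,"ty":0,"tz":1,"roll":0,"hand":0}]'

```text
clock: 7.62
tool_pos: [0.1031, 0.4023, 0.8174]
eef_rot: [-1.522, 2.047, 0.508]
wrist_force: [-0.2, -0.4, -0.2]
gripper_width: 0.0854
```

```bash
python3 s.py
```

```text
t 7.625 q [ 1.0611  0.1711  1.3663  2.109   0.1182 -0.1771] p [0.1031 0.4023 0.8174] F [-0.1621 -0.354  -0.2076] w 0.08544166987477868
z [ 0.1929  0.587  -0.7863] lean 38.160219309340974 az 71.80333456928291 y [-0.9559  0.2932 -0.0157] grasp [0.1135 0.434  0.7749]
```

Call:
step_arm --commands '[{"tx":0.5,"ty":-0.2,"tz":-0.9,"roll":-0.8,"hand":0},{"tx":0.5,"ty":-0.2,"tz":-0.9,"roll":-0.8,"hand":0},{"tx":0.5,"ty":-0.2,"tz":-0.9,"roll":-0.8,"hand":0},{"tx":0.5,"ty":-0.2,"tz":-0.9,"roll":-0.8,"hand":0}]'

```text
clock: 8.12
tool_pos: [0.1552, 0.3819, 0.733]
eef_rot: [-1.082, 2.257, 0.359]
wrist_force: [1.2, 0.1, 0.7]
gripper_width: 0.0855
```

```bash
python3 s.py
```

```text
t 8.125 q [ 1.0431 -0.1116  0.5664  1.5823 -0.1083  0.1113] p [0.1552 0.3819 0.733 ] F [1.1556 0.1202 0.7077] w 0.08552840894310876
z [ 0.4028  0.4766 -0.7814] lean 38.61255345799772 az 49.79397463917378 y [-0.7762  0.6303 -0.0158] grasp [0.177  0.4077 0.6908]
```

Call:
step_arm --commands '[{"tx":0.7,"ty":-0.4,"tz":-0.9,"roll":-0.8,"hand":0},{"tx":0.7,"ty":-0.4,"tz":-0.9,"roll":-0.8,"hand":0},{"tx":0.7,"ty":-0.4,"tz":-0.9,"roll":-0.8,"hand":0},{"tx":0.7,"ty":-0.4,"tz":-0.9,"roll":-0.8,"hand":0},{"tx":0.7,"ty":-0.4,"tz":-0.9,"roll":-0.8,"hand":0},{"tx":0.7,"ty":-0.4,"tz":-0.9,"roll":-0.8,"hand":0},{"tx":0.7,"ty":-0.4,"tz":-0.9,"roll":-0.8,"hand":0},{"tx":0.7,"ty":-0.4,"tz":-0.9,"roll":-0.4,"hand":0},{"tx":0.7,"ty":-0.4,"tz":-0.9,"roll":0,"hand":0}]'

```text
clock: 9.25
tool_pos: [0.3474, 0.2667, 0.4816]
eef_rot: [-0.035, 2.465, -0.006]
wrist_force: [-0.4, 0.7, -0.2]
gripper_width: 0.0853
```

```bash
python3 s.py
```

```text
t 9.25 q [ 0.6524 -0.199  -0.2402  0.9597 -0.3857  0.5098] p [0.3474 0.2667 0.4816] F [-0.4409  0.7414 -0.2426] w 0.08533534069381847
z [ 0.6257  0.0045 -0.7801] lean 38.73284689541918 az 0.413395423622858 y [-0.0236  0.9996 -0.0132] grasp [0.3811 0.267  0.4395]
```

Call:
step_arm --commands '[{"tx":0.6,"ty":-0.28,"tz":-0.95,"roll":0,"hand":0},{"tx":0.6,"ty":-0.28,"tz":-0.95,"roll":0,"hand":0},{"tx":0.6,"ty":-0.28,"tz":-0.95,"roll":0,"hand":0},{"tx":0.6,"ty":-0.28,"tz":-0.95,"roll":0,"hand":0},{"tx":0.6,"ty":-0.28,"tz":-0.95,"roll":0,"hand":0},{"tx":0.6,"ty":-0.28,"tz":-0.95,"roll":0,"hand":0},{"tx":0.6,"ty":-0.28,"tz":-0.95,"roll":0,"hand":0}]'

```text
clock: 10.12
tool_pos: [0.4759, 0.2032, 0.276]
eef_rot: [-0.033, 2.464, -0.004]
wrist_force: [0.8, 0.1, -0.8]
gripper_width: 0.0855
```

```bash
python3 s.py
python3 - <<'E'
from h import *
p=r.camera('wrist');save(p,'w1'); a=r.camera('side')
print([(d['at'],d['confidence']) for d in r.spot_point('knob',p)],[(d['at'],d['confidence']) for d in r.spot_point('knob',a)],proj(p,(.590,.2017,.128)))
cv2.imwrite('pics/s1.png',cv2.resize(cv2.cvtColor(a['frame'],cv2.COLOR_RGB2BGR)[40:290,130:430],None,fx=2.4,fy=2.4))
E
```

```text
t 10.125 q [ 0.3273 -0.0299 -0.6947  0.2537 -0.1975  0.2337] p [0.4759 0.2032 0.276 ] F [ 0.8105  0.0811 -0.7841] w 0.08547748922895576
z [ 0.6266  0.0055 -0.7793] lean 38.80386355235797 az 0.505838214393416 y [-0.0227  0.9997 -0.0112] grasp [0.5097 0.2035 0.2339]
[([224.2, 313.7], 0.98)] [([155.9, 271.1], 0.7)] [[316.46591141 230.4242959 ]]
```

View pics/w1.png

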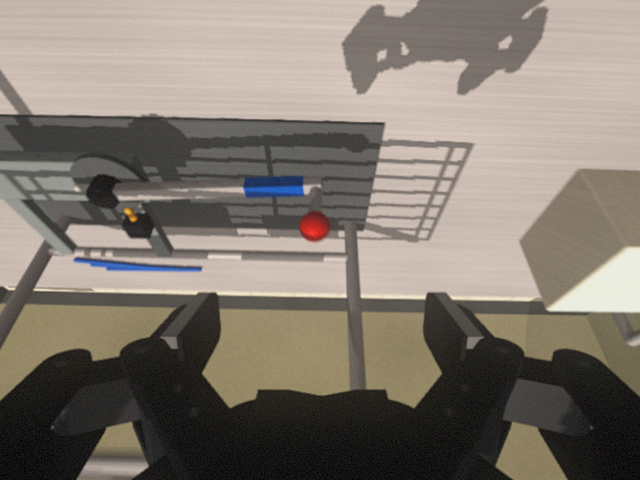

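View pics/s1.png

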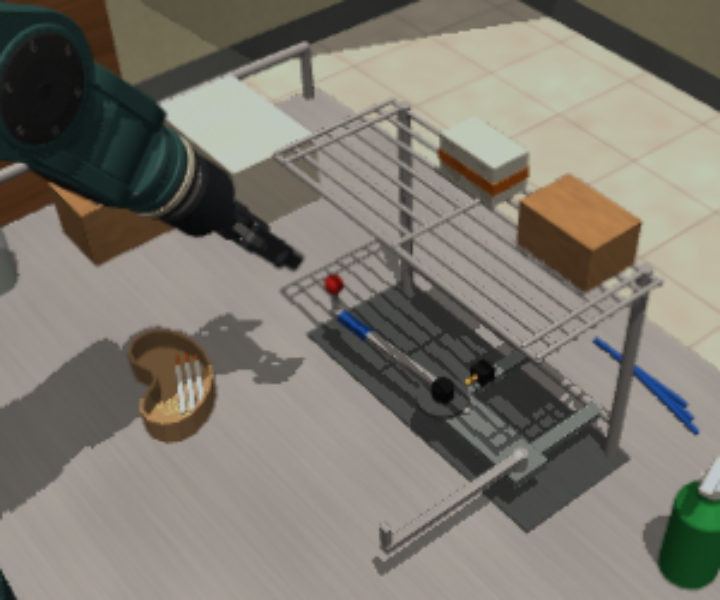

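Run:
```python
from h import *
p=r.camera('wrist');a=r.camera('side')
print(atz(p,(224.2,313.7),.128),atz(a,(156,271.1),.128))
```

```text
[0.58251088 0.1997434  0.128     ] [0.59397277 0.20066458 0.128     ]
```

Call:
step_arm --commands '[{"tx":0.54,"ty":-0.02,"tz":-0.73,"roll":0,"hand":0},{"tx":0.54,"ty":-0.02,"tz":-0.73,"roll":0,"hand":0},{"tx":0.54,"ty":-0.02,"tz":-0.73,"roll":0,"hand":0},{"tx":0.54,"ty":-0.02,"tz":-0.73,"roll":0,"hand":0},{"tx":0.4,"ty":-0.02,"tz":-0.5,"roll":0,"hand":0}]'

```text
clock: 11.05
tool_pos: [0.5549, 0.2048, 0.182]
eef_rot: [-0.037, 2.449, 0.004]
wrist_force: [0.2, -0.1, -0.4]
gripper_width: 0.0852
```

```bash
python3 s.py
python3 - <<'E'
from h import *
p=r.camera('wrist');save(p,'w2'); a=r.camera('side')
cv2.imwrite('pics/s2.png',cv2.resize(cv2.cvtColor(a['frame'],cv2.COLOR_RGB2BGR)[100:220,210:360],None,fx=4.5,fy=4.5))
E
```

```text
t 11.05 q [ 0.2739  0.2045 -0.7578 -0.0679 -0.1611  0.1869] p [0.5549 0.2048 0.182 ] F [ 0.2344 -0.1028 -0.4391] w 0.08517174476693205
z [ 0.6382  0.0127 -0.7697] lean 39.67008998014612 az 1.1435087589992448 y [-0.0279  0.9996 -0.0066] grasp [0.5893 0.2055 0.1405]
```

View pics/w2.png

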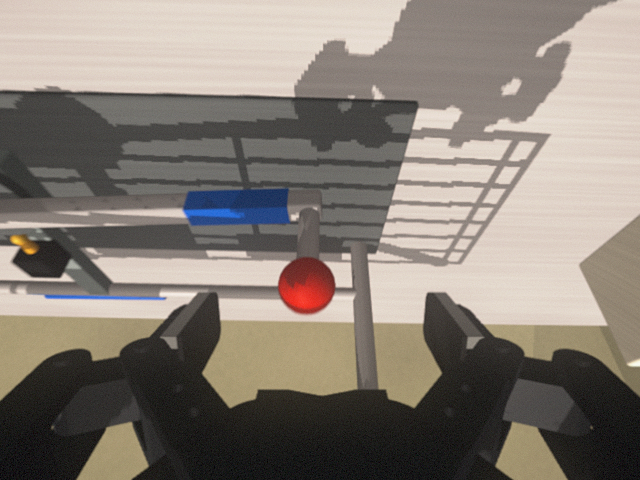

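View pics/s2.png

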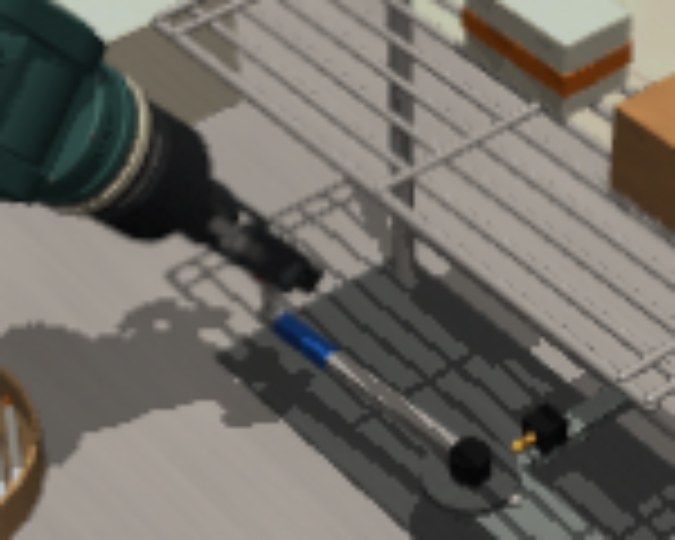

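Call:
step_arm --commands '[{"tx":0.1,"ty":-0.15,"tz":-0.45,"roll":0,"hand":0},{"tx":0,"ty":0,"tz":0,"roll":0,"hand":0}]'

```text
clock: 11.4
tool_pos: [0.5576, 0.201, 0.1703]
eef_rot: [-0.038, 2.448, 0.005]
wrist_force: [-1.0, -0.5, 0.0]
gripper_width: 0.0853
```

```bash
python3 s.py
python3 - <<'E'
from h import *
o=r.get_obs();M=R.from_rotvec(o['eef_rot']).as_matrix()
p=r.camera('wrist');save(p,'w3')
d=r.spot_point('knob',p)[0];print(d)
g=o['tool_pos']+.054*M[:,2];print(proj(p,g),proj(p,o['tool_pos']+.042*M[:,2]))
X=atz(p,d['at'],.128);print(X, M.T@(X-g))
E
```

```text
t 11.4 q [ 0.2642  0.2243 -0.777  -0.1091 -0.1545  0.1787] p [0.5576 0.201  0.1703] F [-1.014  -0.4883  0.015 ] w 0.0853302111557876
z [ 0.639   0.0135 -0.7691] lean 39.72575767003974 az 1.2079295616497072 y [-0.0286  0.9996 -0.0063] grasp [0.5921 0.2017 0.1288]
{'at': [308.0, 314.8], 'confidence': 0.64}
[[317.9957556  317.26035161]] [[317.69343701 332.80134072]]
[0.58473992 0.20034604 0.128     ] [ 0.00616725 -0.00118668 -0.00410487]
```

Call:
step_arm --commands '[{"tx":-0.12,"ty":-0.03,"tz":-0.08,"roll":0,"hand":0},{"tx":0,"ty":0,"tz":0,"roll":0,"hand":1},{"tx":0,"ty":0,"tz":0,"roll":0,"hand":1},{"tx":0,"ty":0,"tz":0,"roll":0,"hand":1},{"tx":0,"ty":0,"tz":0,"roll":0,"hand":1},{"tx":0,"ty":0,"tz":0,"roll":0,"hand":1},{"tx":0,"ty":0,"tz":0,"roll":0,"hand":1}]'

```text
clock: 12.38
tool_pos: [0.5548, 0.1987, 0.1713]
eef_rot: [-0.033, 2.442, -0.001]
wrist_force: [-0.7, 1.3, -0.8]
gripper_width: 0.0211
```

```bash
python3 s.py
python3 - <<'E'
from h import *
p=r.camera('wrist');save(p,'w4')
E
```

```text
t 12.375 q [ 0.2638  0.2185 -0.7868 -0.118  -0.1606  0.1792] p [0.5548 0.1987 0.1713] F [-0.6988  1.328  -0.7987] w 0.02109398005398045
z [ 0.6435  0.0082 -0.7654] lean 40.05980290559402 az 0.7301086667039947 y [-0.0239  0.9997 -0.0094] grasp [0.5896 0.1991 0.13  ]
```

View pics/w4.png

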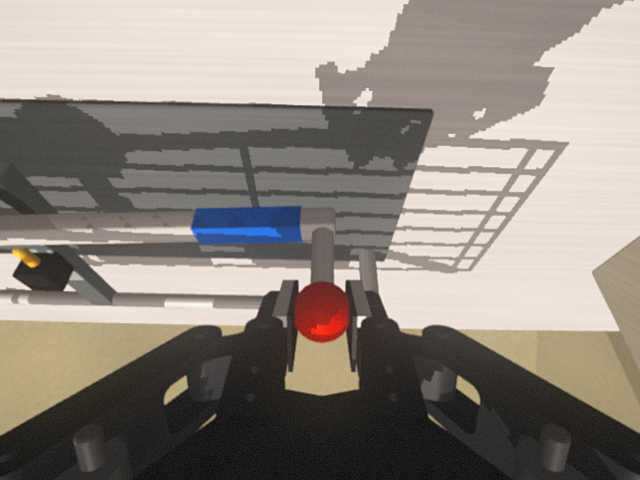

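```bash
cat > sw.py <<'E'
import sys
from h import *
np.set_printoptions(precision=3,suppress=True)
o=r.get_obs();M=R.from_rotvec(o['eef_rot']).as_matrix();g=o['tool_pos']+.054*M[:,2]
C=np.array([.5985,.0169]);d=g[:2]-C;th=np.arctan2(d[1],d[0])-.044-np.pi/2
print('theta',th,'rad',np.linalg.norm(d),'gz',g[2],'w',o['gripper_width'],'F',o['wrist_force'])
step=float(sys.argv[1]);q=g[:2]
for i in range(1,11):
    t=th+step*i+.044+np.pi/2; n=C+.185*np.array([np.cos(t),np.sin(t)]); print(round(t-.044-np.pi/2,2),(n-q)/.03);q=n
E
python3 sw.py .1
```

```text
theta 0.004861608274406626 rad 0.182490463689624 gz 0.1299639567300422 w 0.020941445806130738 F [ 0.42   0.052 -0.28 ]
0.1 [-0.617  0.023]
0.2 [-0.604 -0.122]
0.3 [-0.589 -0.181]
0.4 [-0.568 -0.239]
0.5 [-0.541 -0.295]
0.6 [-0.509 -0.347]
0.7 [-0.472 -0.397]
0.8 [-0.43  -0.442]
0.9 [-0.384 -0.482]
1.0 [-0.334 -0.518]
```

Call:
step_arm --commands '[{"tx":-0.62,"ty":-0.06,"tz":0,"roll":0,"hand":1},{"tx":-0.6,"ty":-0.12,"tz":0,"roll":0,"hand":1},{"tx":-0.59,"ty":-0.18,"tz":0,"roll":0,"hand":1},{"tx":-0.57,"ty":-0.24,"tz":0,"roll":0,"hand":1}]'

```text
clock: 12.92
tool_pos: [0.4803, 0.1799, 0.1711]
eef_rot: [-0.032, 2.442, -0.002]
wrist_force: [2.0, -5.7, -0.5]
gripper_width: 0.021
```

```bash
python3 sw.py .1;python3 s.py
```

```text
theta 0.428269677647489 rad 0.18343051289560885 gz 0.1297387859238811 w 0.020984212933899668 F [ 2.    -5.741 -0.523]
0.53 [-0.558 -0.261]
0.63 [-0.501 -0.359]
0.73 [-0.462 -0.408]
0.83 [-0.42  -0.452]
0.93 [-0.372 -0.491]
1.03 [-0.321 -0.526]
1.13 [-0.267 -0.555]
1.23 [-0.211 -0.579]
1.33 [-0.152 -0.597]
1.43 [-0.091 -0.61 ]
t 12.925 q [ 0.2676  0.1081 -0.9426 -0.1629 -0.164   0.1826] p [0.4803 0.1799 0.1711] F [ 1.9999 -5.7405 -0.5233] w 0.020984212933899668
z [ 0.6437  0.0072 -0.7653] lean 40.070525493997295 az 0.6440785042983507 y [-0.023   0.9997 -0.0099] grasp [0.5151 0.1803 0.1297]
```

Call:
step_arm --commands '[{"tx":-0.53,"ty":-0.34,"tz":0,"roll":0,"hand":1},{"tx":-0.5,"ty":-0.36,"tz":0,"roll":0,"hand":1},{"tx":-0.46,"ty":-0.41,"tz":0,"roll":0,"hand":1},{"tx":-0.42,"ty":-0.45,"tz":0,"roll":0,"hand":1}]'

```text
clock: 13.42
tool_pos: [0.4175, 0.1335, 0.1712]
eef_rot: [-0.039, 2.442, 0.006]
wrist_force: [7.1, -2.8, -4.2]
gripper_width: 0.0206
```

```bash
python3 sw.py .1;python3 s.py
```

```text
theta 0.850593111221909 rad 0.18750626608141907 gz 0.1298391184799792 w 0.020600603323866148 F [ 7.115 -2.756 -4.185]
0.95 [-0.296 -0.552]
1.05 [-0.31  -0.533]
1.15 [-0.255 -0.561]
1.25 [-0.198 -0.584]
1.35 [-0.138 -0.601]
1.45 [-0.078 -0.612]
1.55 [-0.016 -0.616]
1.65 [ 0.045 -0.615]
1.75 [ 0.107 -0.607]
1.85 [ 0.167 -0.593]
t 13.425 q [ 0.1694 -0.0219 -1.0912 -0.1929 -0.0943  0.103 ] p [0.4175 0.1335 0.1712] F [ 7.1151 -2.7558 -4.1846] w 0.020600603323866148
z [ 0.6438  0.0146 -0.765 ] lean 40.08862561668066 az 1.2978742134086203 y [-0.03    0.9995 -0.0062] grasp [0.4523 0.1342 0.1298]
```

```bash
cat > sw.py <<'E'
import sys
from h import *
np.set_printoptions(precision=2,suppress=True)
o=r.get_obs();M=R.from_rotvec(o['eef_rot']).as_matrix();z=M[:,2];g=o['tool_pos']+.054*z
C=np.array([.5985,.0169]);d=g[:2]-C;th=np.arctan2(d[1],d[0])-.044-np.pi/2
print('theta',th,'rad',np.linalg.norm(d),'gz',g[2],'w',o['gripper_width'],'F',o['wrist_force'],'q',o['q'],'lean',np.degrees(np.arccos(-z[2])),'az',np.degrees(np.arctan2(z[1],z[0])))
step,roll,rad=map(float,sys.argv[1:4]);q=o['tool_pos'][:2]
for i in range(1,9):
    t=th+step*i+.044+np.pi/2; a=np.radians(8*roll*i); c,s=np.cos(a),np.sin(a)
    n=C+rad*np.array([np.cos(t),np.sin(t)])-.054*np.array([c*z[0]-s*z[1],s*z[0]+c*z[1]]); print(round(t-.044-np.pi/2,2),(n-q)/.03);q=n
E
python3 sw.py .08 -0.8 .184
```

```text
theta 0.850593111221909 rad 0.18750626608141907 gz 0.1298391184799792 w 0.020600603323866148 F [ 7.12 -2.76 -4.18] q [ 0.17 -0.02 -1.09 -0.19 -0.09  0.1 ] lean 40.08862561668066 az 1.2978742134086203
0.93 [-0.2  -0.34]
1.01 [-0.24 -0.29]
1.09 [-0.19 -0.31]
1.17 [-0.14 -0.33]
1.25 [-0.09 -0.35]
1.33 [-0.04 -0.37]
1.41 [ 0.01 -0.39]
1.49 [ 0.06 -0.4 ]
```

Call:
step_arm --commands '[{"tx":-0.2,"ty":-0.34,"tz":0,"roll":-0.8,"hand":1},{"tx":-0.24,"ty":-0.3,"tz":0,"roll":-0.8,"hand":1},{"tx":-0.19,"ty":-0.31,"tz":0,"roll":-0.8,"hand":1}]'

```text
clock: 13.8
tool_pos: [0.3944, 0.1043, 0.1713]
eef_rot: [0.376, 2.418, -0.138]
wrist_force: [-2.4, -6.6, 17.1]
gripper_width: 0.0206
```

```bash
python3 sw.py .08 -0.8 .184
```

```text
theta 1.1044617869954592 rad 0.18749632716261883 gz 0.1299322626990953 w 0.020615331247900746 F [-2.41 -6.65 17.1 ] q [ 0.23 -0.04 -1.08 -0.09 -0.34  0.43] lean 40.05927801207591 az -17.714520954964566
1.18 [-0.03 -0.38]
1.26 [-0.09 -0.35]
1.34 [-0.04 -0.37]
1.42 [ 0.01 -0.39]
1.5 [ 0.06 -0.4 ]
1.58 [ 0.11 -0.41]
1.66 [ 0.16 -0.42]
1.74 [ 0.2  -0.43]
```

Call:
step_arm --commands '[{"tx":-0.11,"ty":-0.37,"tz":0,"roll":-0.8,"hand":1},{"tx":-0.09,"ty":-0.36,"tz":0,"roll":-0.8,"hand":1},{"tx":-0.04,"ty":-0.38,"tz":0,"roll":-0.8,"hand":1}]'

```text
clock: 14.18
tool_pos: [0.3843, 0.0706, 0.171]
eef_rot: [0.788, 2.336, -0.283]
wrist_force: [13.3, -3.7, -18.3]
gripper_width: 0.0207
```

```bash
python3 sw.py .08 -0.4 .187
python3 - <<'E'
from h import *
a=r.camera('side')
cv2.imwrite('pics/s5.png',cv2.resize(cv2.cvtColor(a['frame'],cv2.COLOR_RGB2BGR)[100:300,180:400],None,fx=3,fy=3))
E
```

```text
theta 1.352841314940275 rad 0.18943139688195224 gz 0.1295890141987118 w 0.020733818039206736 F [ 13.29  -3.72 -18.25] q [ 0.25 -0.01 -1.    0.09 -0.52  0.76] lean 39.91620726902665 az -37.04795197812204
1.43 [ 0.05 -0.46]
1.51 [ 0.02 -0.45]
1.59 [ 0.06 -0.45]
1.67 [ 0.1  -0.45]
1.75 [ 0.14 -0.45]
1.83 [ 0.18 -0.44]
1.91 [ 0.22 -0.43]
1.99 [ 0.26 -0.42]
```

View pics/s5.png

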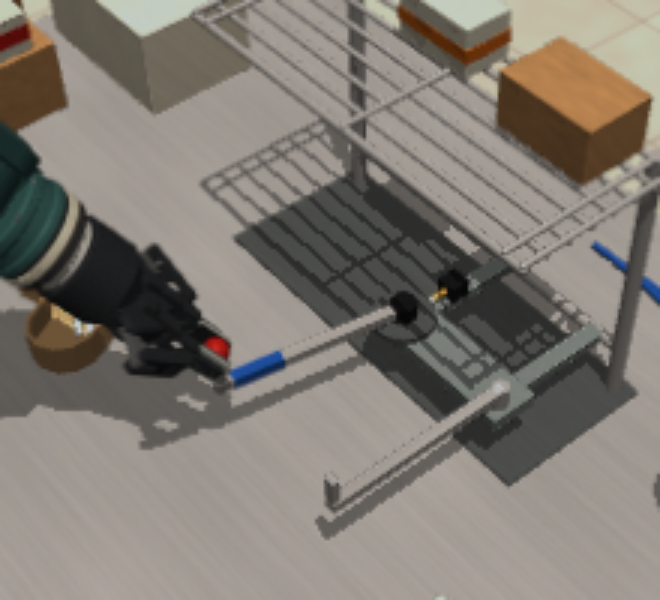

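Call:
step_arm --commands '[{"tx":0.12,"ty":-0.5,"tz":0,"roll":0,"hand":1},{"tx":-0.04,"ty":-0.5,"tz":0,"roll":0,"hand":1}]'

```text
clock: 14.48
tool_pos: [0.3832, 0.0379, 0.1704]
eef_rot: [0.794, 2.336, -0.294]
wrist_force: [-3.4, 38.0, 13.3]
gripper_width: 0.0208
```

```bash
python3 sw.py .06 0 .187
```

```text
theta -4.754704786209912 rad 0.18798885965489356 gz 0.12901027978569674 w 0.02083571746832296 F [-3.39 38.05 13.33] q [ 0.14 -0.03 -1.04  0.03 -0.48  0.67] lean 39.92033375222091 az -37.918966617838386
-4.69 [ 0.04 -0.37]
-4.63 [ 0.03 -0.37]
-4.57 [ 0.06 -0.37]
-4.51 [ 0.08 -0.37]
-4.45 [ 0.1  -0.36]
-4.39 [ 0.12 -0.35]
-4.33 [ 0.14 -0.35]
-4.27 [ 0.16 -0.34]
```

Call:
step_arm --commands '[{"tx":0,"ty":0.07,"tz":0,"roll":0,"hand":1},{"tx":0,"ty":0,"tz":0,"roll":0,"hand":0.4},{"tx":0,"ty":0,"tz":0,"roll":0,"hand":0},{"tx":0,"ty":0,"tz":0,"roll":0,"hand":0},{"tx":0,"ty":0,"tz":0,"roll":0,"hand":0},{"tx":0,"ty":0,"tz":0,"roll":0,"hand":0}]'

```text
clock: 15.22
tool_pos: [0.3822, 0.0389, 0.1711]
eef_rot: [0.794, 2.335, -0.292]
wrist_force: [0.1, 0.5, -0.7]
gripper_width: 0.0854
```

```bash
python3 sw.py .06 0 .187
python3 - <<'E'
from h import *
a=r.camera('side');s=r.camera('scene')
k=r.spot_point('knob',a),r.spot_point('knob',s);print(k)
try: print(atz(a,k[0][0]['at'],.128),atz(s,k[1][0]['at'],.128), 'home',.5985-.185,.0169-.185*.044)
except Exception as e: print(e)
cv2.imwrite('pics/s6.png',cv2.resize(cv2.cvtColor(a['frame'],cv2.COLOR_RGB2BGR)[100:300,180:400],None,fx=3,fy=3))
E
```

```text
theta 1.5227418845788505 rad 0.1888723417465847 gz 0.12967784108732203 w 0.08536885187079854 F [ 0.11  0.55 -0.73] q [ 0.15 -0.04 -1.04  0.04 -0.48  0.67] lean 39.963783421067596 az -37.75564803011133
1.58 [ 0.07 -0.37]
1.64 [ 0.03 -0.37]
1.7 [ 0.05 -0.37]
1.76 [ 0.08 -0.37]
1.82 [ 0.1  -0.36]
1.88 [ 0.12 -0.35]
1.94 [ 0.14 -0.35]
2.0 [ 0.16 -0.34]
([{'at': [223.3, 256.8], 'confidence': 0.77}], [])
list index out of range
```

View pics/s6.png

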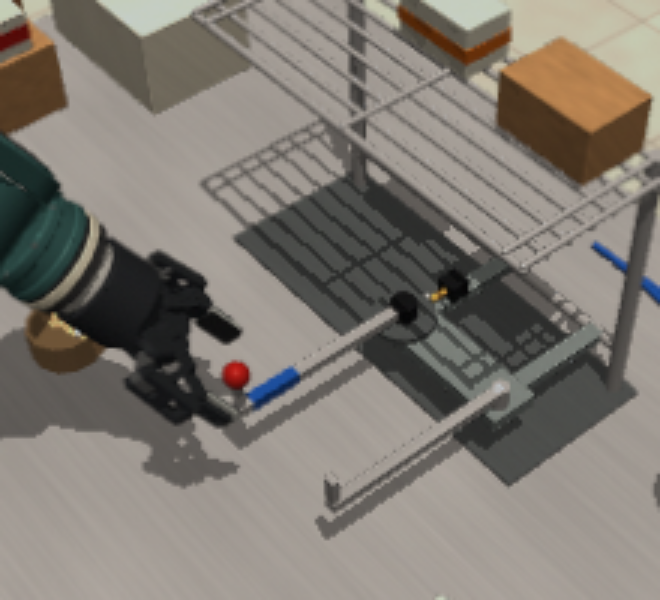

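Call:
step_arm --commands '[{"tx":0,"ty":0,"tz":0.7,"roll":0,"hand":0},{"tx":0,"ty":0,"tz":0.9,"roll":0,"hand":0},{"tx":0,"ty":0,"tz":1,"roll":0,"hand":0},{"tx":0,"ty":-0.5,"tz":1,"roll":0.5,"hand":0},{"tx":0,"ty":-0.8,"tz":1,"roll":0.8,"hand":0},{"tx":0,"ty":-0.9,"tz":0.5,"roll":0.8,"hand":0},{"tx":0,"ty":-0.9,"tz":0,"roll":0.8,"hand":0},{"tx":0,"ty":-0.9,"tz":0,"roll":0.8,"hand":0}]'

```text
clock: 16.42
tool_pos: [0.3811, -0.0795, 0.3299]
eef_rot: [0.149, 2.435, -0.066]
wrist_force: [0.9, 1.4, -0.2]
gripper_width: 0.0852
```

```bash
python3 s.py
python3 - <<'E'
from h import *
np.set_printoptions(precision=4,suppress=True)
a=r.camera('side');s=r.camera('scene');w=r.camera('wrist')
for n,p in (('side',a),('scene',s)):
    for d in r.spot_point('knob',p): print(n,'knob',d['at'],d['confidence'],atz(p,d['at'],.128))
for n,p in (('side',a),('scene',s),('wrist',w)):
  for d in r.spot_point('tray',p): print(n,d['at'],d['confidence'],atz(p,d['at'],0))
save(w,'w7')
cv2.imwrite('pics/s7.png',cv2.resize(cv2.cvtColor(a['frame'],cv2.COLOR_RGB2BGR)[100:480,220:500],None,fx=1.55,fy=1.55))
cv2.imwrite('pics/c7.png',cv2.resize(cv2.cvtColor(s['frame'],cv2.COLOR_RGB2BGR)[130:360,140:460],None,fx=2.4,fy=2.4))
E
```

```text
t 16.425 q [-0.5718 -0.3606 -0.7704  0.5063  0.277  -0.3548] p [ 0.3811 -0.0795  0.3299] F [ 0.9154  1.4193 -0.2246] w 0.0851870325938532
z [ 0.6405 -0.087  -0.763 ] lean 40.27305317270791 az -7.73475281115283 y [ 0.1251  0.9921 -0.0081] grasp [ 0.4157 -0.0842  0.2887]
side knob [222.8, 256.7] 0.93 [0.413  0.0211 0.128 ]
scene knob [242.6, 374.5] 0.67 [0.426  0.0169 0.128 ]
side [332.4, 352.4] 0.78 [ 0.4389 -0.3148  0.    ]
side [455.7, 391.5] 0.76 [ 0.3034 -0.578   0.    ]
side [381.8, 282.6] 0.58 [ 0.233  -0.3031  0.    ]
scene [169.9, 279.8] 0.98 [ 0.2287 -0.3029  0.    ]
scene [169.9, 179.3] 0.78 [ 0.3105 -0.5899  0.    ]
scene [234.0, 254.6] 0.65 [ 0.4423 -0.3075  0.    ]
scene [321.0, 227.1] 0.2 [ 0.692  -0.2965  0.    ]
wrist [67.2, 113.1] 0.88 [ 0.44   -0.3078 -0.    ]
```

View pics/s7.png

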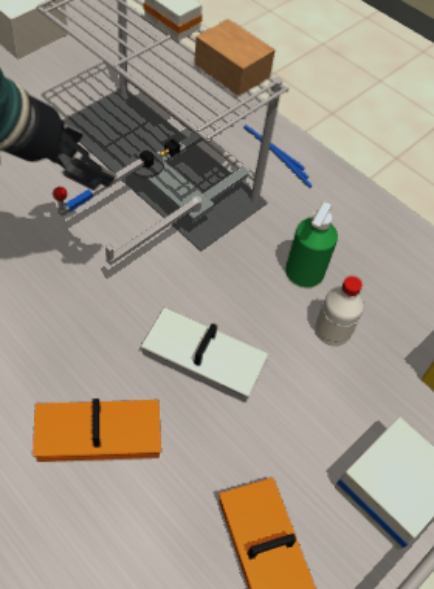

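View pics/c7.png

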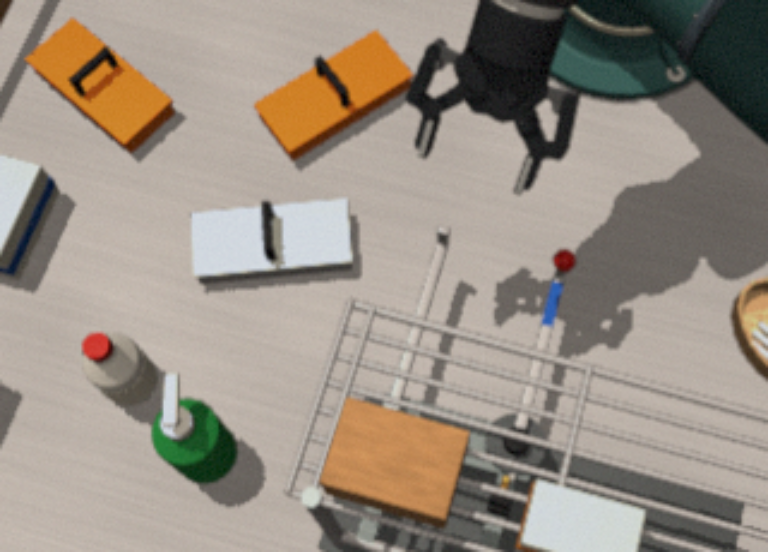

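View pics/w7.png

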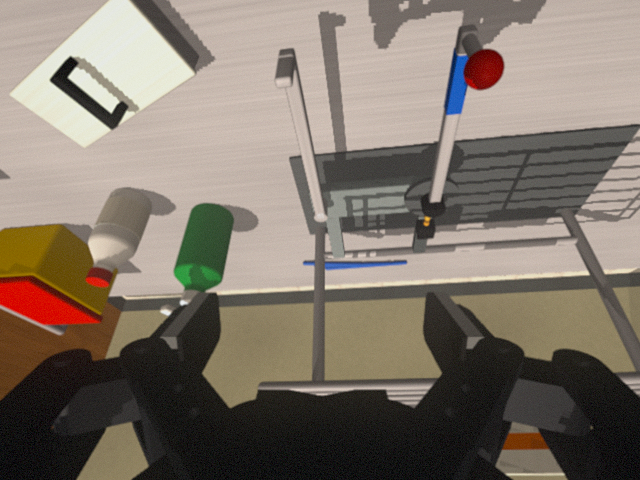

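Run:
```python
from h import *
np.set_printoptions(precision=4,suppress=True)
a=r.camera('side');s=r.camera('scene')
def W(v,X): c,q=np.cos(v[2]),np.sin(v[2]); return np.array([v[0]+c*X[0]-q*X[1],v[1]+q*X[0]+c*X[1],X[2]])
segs=[((-.185,-.136,.09),(-.02,-.136,.09)),((-.185,-.124,.09),(-.02,-.124,.09)),((-.036,-.173,.284),(-.036,.253,.284)),((-.191,0,.128),(0,0,.128)),((-.191,-.006,.09),(0,-.006,.09)),((-.191,.006,.09),(0,.006,.09))]
for n,p,(r0,r1,c0,c1),f in(('side',a,(120,280,240,400),4),('scene',s,(215,345,290,400),5)):
    im0=cv2.resize(cv2.cvtColor(p['frame'],cv2.COLOR_RGB2BGR)[r0:r1,c0:c1],None,fx=f,fy=f,interpolation=cv2.INTER_CUBIC)
    im=im0.copy()
    for v,col in(((.5985,.0169,.044),(0,255,0)),((.5985,.0169,0.0),(255,0,255))):
        for A,B in segs:
            q=(proj(p,np.array([W(v,A),W(v,B)]))-[c0,r0]+.5)*f
            cv2.line(im,tuple(int(x) for x in q[0]),tuple(int(x) for x in q[1]),col,1)
    cv2.imwrite('pics/o_%s.png'%n,im);cv2.imwrite('pics/oo_%s.png'%n,im0)
```

```text
(no output)
```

View pics/o_side.png

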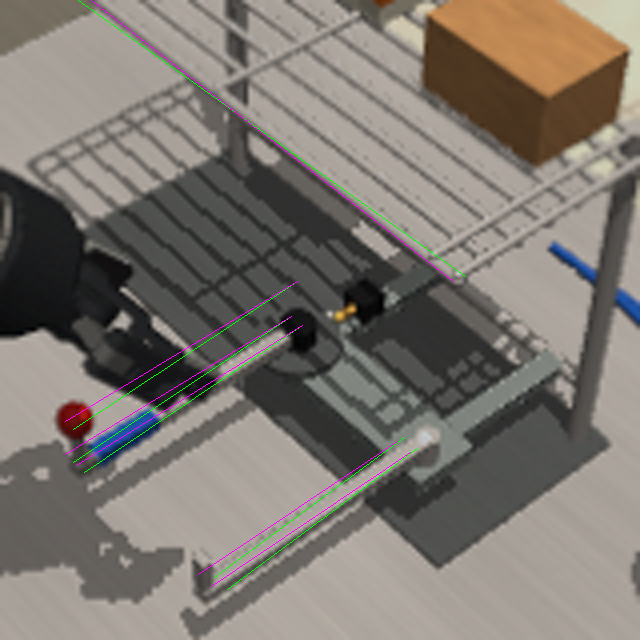

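View pics/o_scene.png

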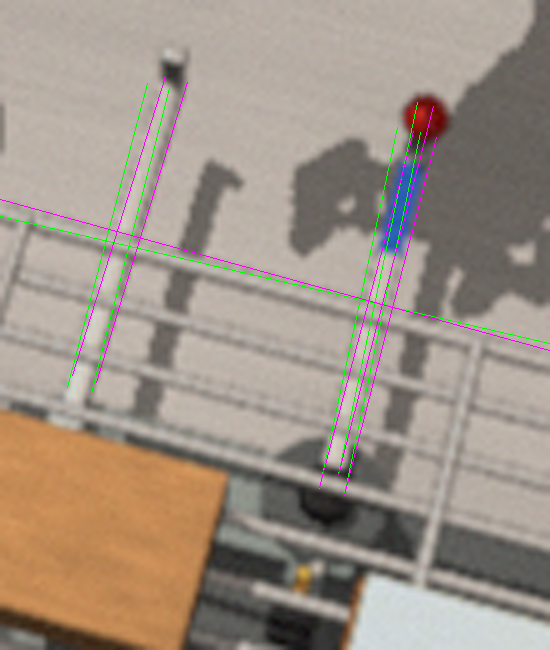

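Run:
```python
import cv2
a=cv2.imread('pics/oo_side.png');cv2.imwrite('pics/x1.png',cv2.resize(a[250:620,30:470],None,fx=1.8,fy=1.8,interpolation=cv2.INTER_CUBIC))
```

```text
(no output)
```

View pics/x1.png

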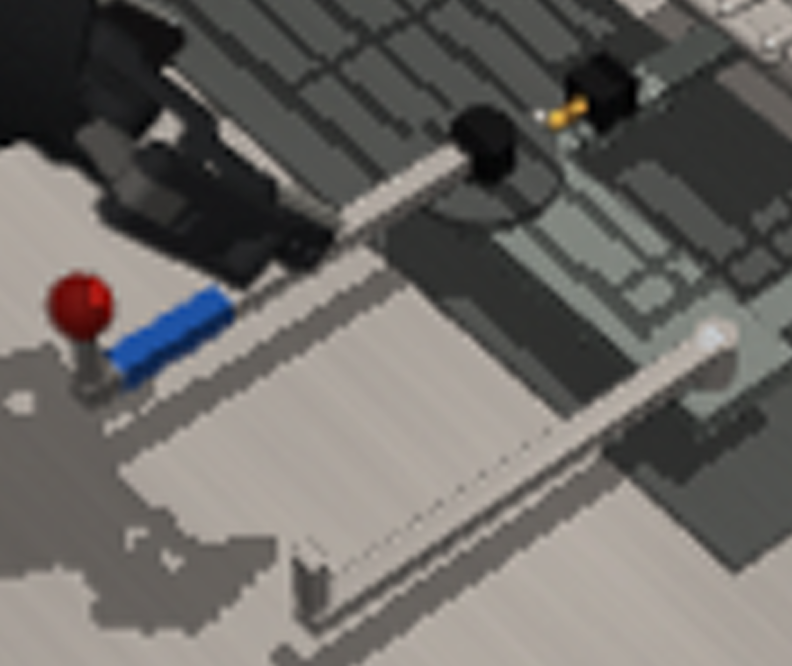

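View pics/oo_scene.png

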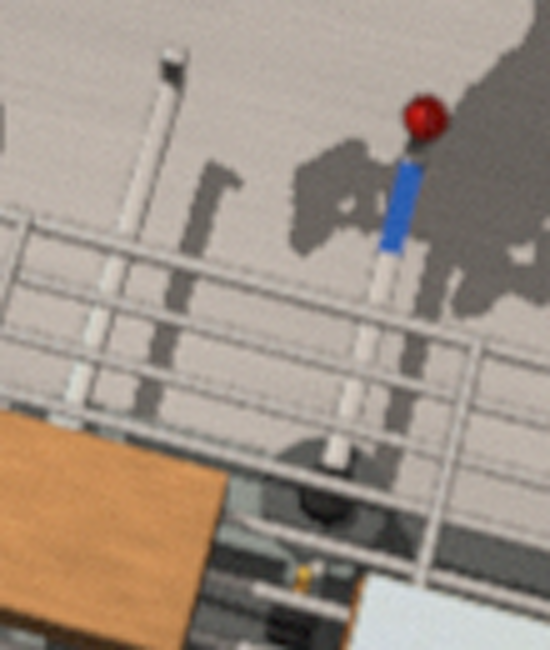

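Run:
```python
from h import *
np.set_printoptions(precision=4,suppress=True)
a=r.camera('side');s=r.camera('scene')
S=lambda x,y:atz(a,(120+(250+y/1.8)/4-.5,240+(30+x/1.8)/4-.5),.09)
C=lambda x,y:atz(s,(215+y/5-.5,290+x/5-.5),.09)
for n,A,B in(('fix side',S(440,520),S(620,398)),('br side',S(170,332),S(400,192)),('fix sc',C(148,160),C(105,300)),('br sc',C(403,190),C(358,350)),('tip',C(172,78),C(105,300))):
    d=B-A; m=d[1]/d[0]; print(n,A,B,'yaw',np.arctan(m),'y at x=.4785',A[1]+m*(.4785-A[0]))
```

```text
fix side [ 0.4664 -0.1161  0.09  ] [ 0.5502 -0.1159  0.09  ] yaw 0.0018767152574161478 y at x=.4785 -0.11605614062532014
br side [0.4466 0.0118 0.09  ] [0.5538 0.0111 0.09  ] yaw -0.007161998631187799 y at x=.4785 0.011594065366409502
fix sc [ 0.46   -0.1151  0.09  ] [ 0.537 -0.115  0.09 ] yaw 0.0005748760879237649 y at x=.4785 -0.11504746518046667
br sc [0.4399 0.0132 0.09  ] [0.5271 0.0118 0.09  ] yaw -0.016350486494109386 y at x=.4785 0.012551969540909131
tip [ 0.4133 -0.1157  0.09  ] [ 0.537 -0.115  0.09 ] yaw 0.005312431048998129 y at x=.4785 -0.11532468047470253
```

Run:
```python
from h import *
np.set_printoptions(precision=4,suppress=True)
a=r.camera('side');s=r.camera('scene')
C=lambda x,y,z:atz(s,(130+y/2.4-.5,140+x/2.4-.5),z)
S=lambda x,y,z:atz(a,(100+y/1.55-.5,220+x/1.55-.5),z)
for A,B in ((C(192,212,.034),C(348,200,.034)),(C(266,203,.067),C(271,255,.067)),(S(165,310,.034),S(268,351,.034)),(S(213,327,.067),S(198,361,.067))):
    d=(B-A)[:2]; print(A,B,np.linalg.norm(d),'mid',(A+B)/2,'ang',np.degrees(np.arctan2(d[1],d[0])))
for p,o in((a,'side'),(s,'scene')):
    for d in r.cut_out('tray',p):
        m=d['mask']; 
        if p['frame'][m].mean(0)[2]>120:
            c=cv2.minAreaRect(np.argwhere(m)[:,::-1].astype(np.float32)); print(o,d['bbox'],c)
```

```text
[ 0.4354 -0.4072  0.034 ] [ 0.3716 -0.2399  0.034 ] 0.1789957192871848 mid [ 0.4035 -0.3236  0.034 ] ang 110.85939118398895
[ 0.4141 -0.3198  0.067 ] [ 0.4715 -0.2938  0.067 ] 0.06297342648957895 mid [ 0.4428 -0.3068  0.067 ] ang 24.328413776147514
[ 0.4373 -0.2184  0.034 ] [ 0.5086 -0.3756  0.034 ] 0.17271664247455393 mid [ 0.4729 -0.297   0.034 ] ang -65.58929860072088
[ 0.4586 -0.3021  0.067 ] [ 0.4025 -0.329   0.067 ] 0.062159044604812023 mid [ 0.4305 -0.3155  0.067 ] ang -154.36711802396388
side [313.5, 300.0, 76.5, 60.9] ((351.75433349609375, 327.6635437011719), (74.98812103271484, 37.12141418457031), 27.299571990966797)
scene [222.1, 212.0, 65.1, 38.5] ((252.317626953125, 230.12939453125), (32.51932144165039, 67.03274536132812), 85.60128784179688)
```

Call:
step_arm --commands '[{"tx":-0.1,"ty":-0.88,"tz":-0.1,"roll":0.4,"hand":0},{"tx":-0.1,"ty":-0.88,"tz":-0.1,"roll":0.4,"hand":0},{"tx":-0.1,"ty":-0.88,"tz":-0.1,"roll":0.4,"hand":0},{"tx":-0.1,"ty":-0.88,"tz":-0.1,"roll":0.4,"hand":0},{"tx":-0.1,"ty":-0.88,"tz":-0.1,"roll":0.4,"hand":0},{"tx":-0.1,"ty":-0.88,"tz":-0.1,"roll":0.4,"hand":0},{"tx":-0.1,"ty":-0.88,"tz":-0.2,"roll":0.4,"hand":0},{"tx":-0.1,"ty":-0.88,"tz":-0.4,"roll":0.4,"hand":0},{"tx":-0.1,"ty":-0.88,"tz":-0.6,"roll":0.4,"hand":0},{"tx":-0.1,"ty":-0.8,"tz":-0.6,"roll":0.4,"hand":0}]'

```text
clock: 18.48
tool_pos: [0.3498, -0.3484, 0.2571]
eef_rot: [-0.55, 2.382, 0.185]
wrist_force: [-1.0, 0.2, 0.2]
gripper_width: 0.0856
```

```bash
python3 s.py
python3 - <<'E'
from h import *
np.set_printoptions(precision=4,suppress=True)
w=r.camera('wrist');save(w,'w8')
for d in r.spot_point('tray',w): print(d['at'],d['confidence'],atz(w,d['at'],0))
E
```

```text
t 18.475 q [-1.2419  0.2358 -0.3649  1.059   0.7012 -1.7282] p [ 0.3498 -0.3484  0.2571] F [-1.0354  0.1597  0.22  ] w 0.08562139974701649
z [ 0.5886  0.2726 -0.761 ] lean 40.44442091255041 az 24.85056205429441 y [-0.434   0.9008 -0.013 ] grasp [ 0.3816 -0.3337  0.216 ]
[117.1, 322.9] 0.84 [ 0.4381 -0.3063  0.    ]
```

View pics/w8.png

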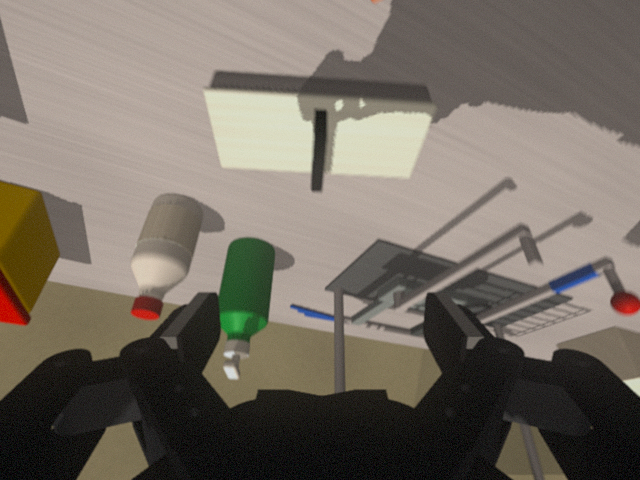

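Run:
```python
from h import *
np.set_printoptions(precision=4,suppress=True)
w=r.camera('wrist')
A,B=atz(w,(111,320.5),.067),atz(w,(189,317),.067);d=B-A
h=(A+B)/2;print(A,B,np.linalg.norm(d),h,np.degrees(np.arctan2(d[1],d[0])))
o=r.get_obs();z=R.from_rotvec(o['eef_rot']).as_matrix()[:,2]
h[2]=.064;print((h-.054*z-o['tool_pos'])/.03)
```

```text
[ 0.3893 -0.3314  0.067 ] [ 0.4593 -0.3013  0.067 ] 0.07611771109825392 [ 0.4243 -0.3164  0.067 ] 23.272385851272748
[ 1.4211  0.5666 -5.0508]
```

Call:
step_arm --commands '[{"tx":0.3,"ty":0.13,"tz":-0.9,"roll":-0.2,"hand":0},{"tx":0.3,"ty":0.13,"tz":-0.9,"roll":0,"hand":0},{"tx":0.3,"ty":0.13,"tz":-0.9,"roll":0,"hand":0},{"tx":0.3,"ty":0.13,"tz":-0.9,"roll":0,"hand":0},{"tx":0.3,"ty":0.13,"tz":-0.8,"roll":0,"hand":0},{"tx":0.2,"ty":0.1,"tz":-0.4,"roll":0,"hand":0}]'

```text
clock: 19.38
tool_pos: [0.4031, -0.3222, 0.1136]
eef_rot: [-0.508, 2.388, 0.165]
wrist_force: [-0.3, -0.9, 0.5]
gripper_width: 0.0855
```

```bash
python3 s.py
python3 - <<'E'
from h import *
np.set_printoptions(precision=4,suppress=True)
w=r.camera('wrist');save(w,'w9');a=r.camera('side')
cv2.imwrite('pics/s9.png',cv2.resize(cv2.cvtColor(a['frame'],cv2.COLOR_RGB2BGR)[250:400,270:430],None,fx=4,fy=4))
E
```

```text
t 19.375 q [-1.1128  0.3727 -0.6391  0.5043  0.7047 -1.5121] p [ 0.4031 -0.3222  0.1136] F [-0.3152 -0.9319  0.5361] w 0.08551216957452812
z [ 0.5994  0.2492 -0.7606] lean 40.478754029293896 az 22.570229507053416 y [-0.4016  0.9157 -0.0166] grasp [ 0.4355 -0.3087  0.0725]
```

View pics/w9.png

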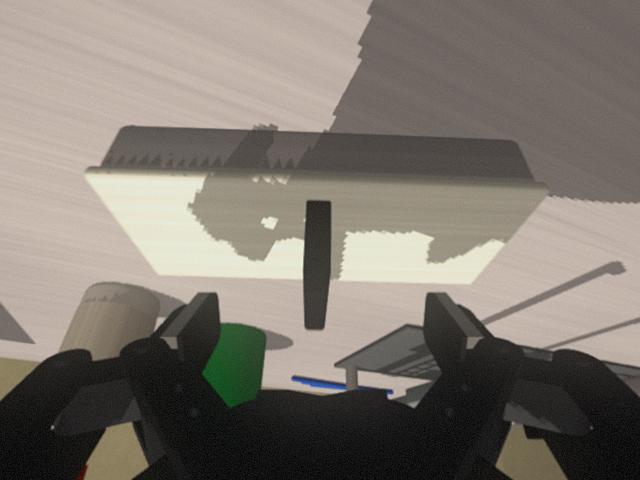

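View pics/s9.png

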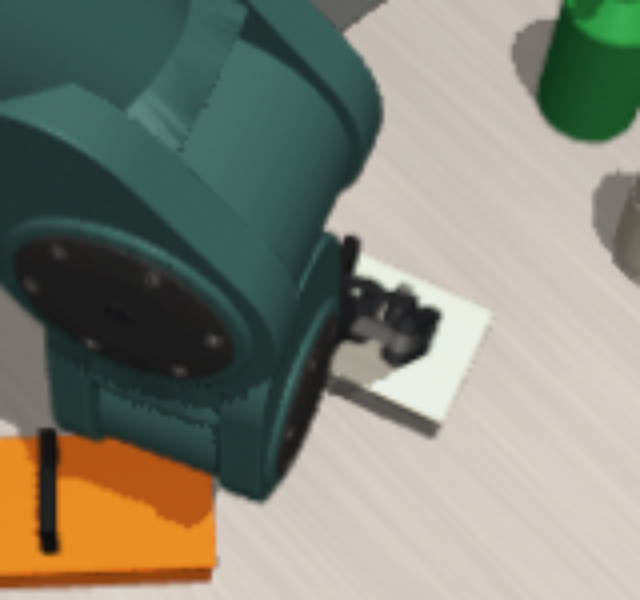

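Run:
```python
from h import *
np.set_printoptions(precision=4,suppress=True)
w=r.camera('wrist')
f=atz(w,(328,316),.067);u=np.array([np.cos(np.radians(23)),np.sin(np.radians(23)),0]);c=f-.03*u
print(f,c); 
o=r.get_obs();M=R.from_rotvec(o['eef_rot']).as_matrix();g=o['tool_pos']+.054*M[:,2];print(g,(c-g)@u,(c-g)@np.array([-u[1],u[0],0]))
for k in(-.03,0,.03):print(proj(w,np.array([.436,-.31,.067])+k*u))
```

```text
[ 0.4621 -0.2979  0.067 ] [ 0.4345 -0.3096  0.067 ]
[ 0.4353 -0.309   0.0732] -0.0010195274286794933 -0.0002359325056371593
[[313.1995 267.6297]]
[[313.7218 303.6738]]
[[314.0892 328.884 ]]
```

Call:
step_arm --commands '[{"tx":0,"ty":0,"tz":-0.28,"roll":0,"hand":0},{"tx":0,"ty":0,"tz":0,"roll":0,"hand":1},{"tx":0,"ty":0,"tz":0,"roll":0,"hand":1},{"tx":0,"ty":0,"tz":0,"roll":0,"hand":1},{"tx":0,"ty":0,"tz":0,"roll":0,"hand":1},{"tx":0,"ty":0,"tz":0,"roll":0,"hand":1},{"tx":0,"ty":0,"tz":0,"roll":0,"hand":1},{"tx":0,"ty":0,"tz":0,"roll":0,"hand":1}]'

```text
clock: 20.52
tool_pos: [0.4029, -0.3237, 0.1077]
eef_rot: [-0.509, 2.387, 0.16]
wrist_force: [0.6, 0.3, 0.4]
gripper_width: 0.0087
```

```bash
python3 s.py
python3 - <<'E'
from h import *
w=r.camera('wrist');save(w,'w10')
E
```

```text
t 20.525 q [-1.1147  0.3819 -0.6471  0.4845  0.7051 -1.5137] p [ 0.4029 -0.3237  0.1077] F [0.6166 0.275  0.4112] w 0.008723603853239307
z [ 0.6011  0.2463 -0.7603] lean 40.511804051666154 az 22.283131830845676 y [-0.4009  0.9159 -0.0202] grasp [ 0.4354 -0.3104  0.0666]
```

View pics/w10.png

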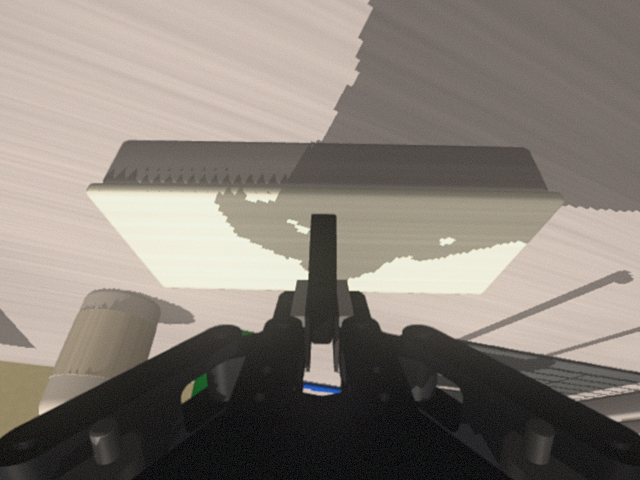

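Call:
step_arm --commands '[{"tx":0,"ty":0,"tz":0.3,"roll":0,"hand":1},{"tx":0,"ty":0,"tz":0.7,"roll":0,"hand":1},{"tx":0,"ty":0,"tz":0.9,"roll":0,"hand":1},{"tx":0,"ty":0,"tz":0.9,"roll":0,"hand":1},{"tx":0,"ty":0,"tz":0.9,"roll":0,"hand":1},{"tx":0,"ty":0,"tz":0.9,"roll":0,"hand":1},{"tx":0,"ty":0,"tz":0.9,"roll":0,"hand":1},{"tx":0,"ty":0,"tz":0.5,"roll":0,"hand":1}]'

```text
clock: 21.58
tool_pos: [0.4004, -0.3204, 0.2937]
eef_rot: [-0.508, 2.394, 0.167]
wrist_force: [0.2, -0.4, -5.3]
gripper_width: 0.0089
```

```bash
python3 s.py
python3 - <<'E'
from h import *
w=r.camera('wrist');save(w,'w11')
a=r.camera('side');cv2.imwrite('pics/s11.png',cv2.resize(cv2.cvtColor(a['frame'],cv2.COLOR_RGB2BGR)[200:400,250:450],None,fx=3,fy=3))
E
```

```text
t 21.575 q [-1.1146  0.1758 -0.3353  1.0098  0.6997 -1.5141] p [ 0.4004 -0.3204  0.2937] F [ 0.2121 -0.3952 -5.3038] w 0.008898701966230306
z [ 0.595   0.2495 -0.7641] lean 40.17738132797696 az 22.747393722028782 y [-0.4012  0.9159 -0.0134] grasp [ 0.4326 -0.3069  0.2525]
```

View pics/w11.png

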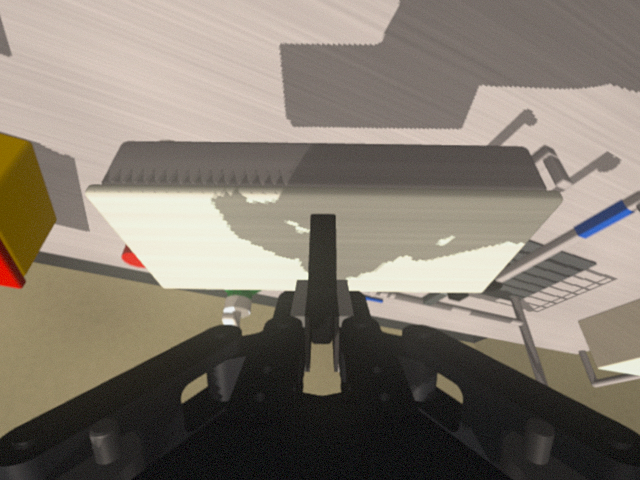

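View pics/s11.png

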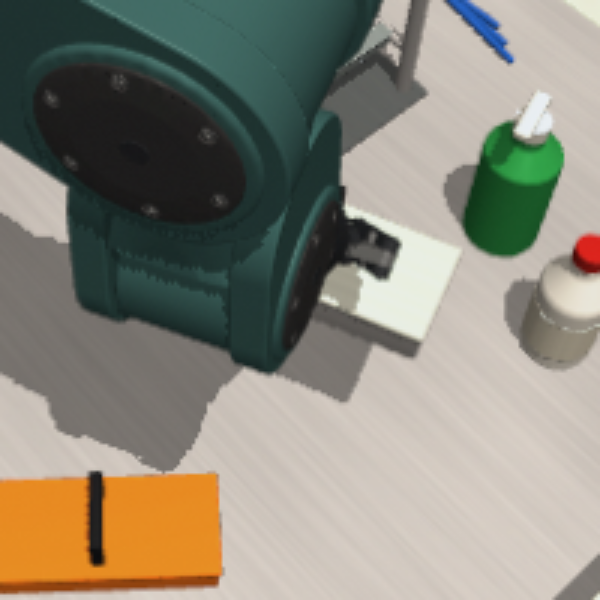

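Call:
step_arm --commands '[{"tx":0.06,"ty":0.4,"tz":0,"roll":-0.15,"hand":1},{"tx":0.13,"ty":0.8,"tz":0,"roll":-0.3,"hand":1},{"tx":0.14,"ty":0.9,"tz":0,"roll":-0.3,"hand":1},{"tx":0.14,"ty":0.9,"tz":0,"roll":-0.3,"hand":1},{"tx":0.14,"ty":0.9,"tz":0,"roll":-0.3,"hand":1},{"tx":0.14,"ty":0.9,"tz":0,"roll":-0.3,"hand":1},{"tx":0.14,"ty":0.9,"tz":0,"roll":-0.3,"hand":1},{"tx":0.14,"ty":0.9,"tz":0,"roll":-0.3,"hand":1},{"tx":0.14,"ty":0.8,"tz":0,"roll":-0.3,"hand":1},{"tx":0.14,"ty":0.6,"tz":0,"roll":-0.3,"hand":1},{"tx":0.06,"ty":0.4,"tz":0,"roll":-0.15,"hand":1}]'

```text
clock: 23.05
tool_pos: [0.4357, -0.0576, 0.2828]
eef_rot: [0.029, 2.451, -0.011]
wrist_force: [0.4, -0.6, -4.5]
gripper_width: 0.0085
```

```bash
python3 s.py
```

```text
t 23.05 q [-0.4483 -0.2109 -0.8198  0.3167  0.2651 -0.3357] p [ 0.4357 -0.0576  0.2828] F [ 0.4147 -0.6308 -4.4674] w 0.008522767670195743
z [ 0.6365 -0.0154 -0.7711] lean 39.54519085980623 az -1.3867472998517807 y [ 0.0237  0.9997 -0.0004] grasp [ 0.4701 -0.0584  0.2411]
```

Call:
step_arm --commands '[{"tx":0.12,"ty":0.12,"tz":-0.5,"roll":0.1,"hand":1},{"tx":0.12,"ty":0.1,"tz":-0.6,"roll":0.07,"hand":1},{"tx":0,"ty":0,"tz":-0.6,"roll":0,"hand":1},{"tx":0,"ty":0,"tz":-0.4,"roll":0,"hand":1},{"tx":0,"ty":0,"tz":0,"roll":0,"hand":1}]'

```text
clock: 23.68
tool_pos: [0.4387, -0.047, 0.213]
eef_rot: [-0.003, 2.46, 0.007]
wrist_force: [0.4, -0.9, -4.3]
gripper_width: 0.0084
```

```bash
python3 s.py
python3 - <<'E'
from h import *
w=r.camera('wrist');save(w,'w12')
a=r.camera('side');cv2.imwrite('pics/s12.png',cv2.resize(cv2.cvtColor(a['frame'],cv2.COLOR_RGB2BGR)[150:310,220:400],None,fx=4,fy=4,interpolation=cv2.INTER_CUBIC))
s=r.camera('scene');cv2.imwrite('pics/c12.png',cv2.resize(cv2.cvtColor(s['frame'],cv2.COLOR_RGB2BGR)[200:340,270:430],None,fx=4,fy=4,interpolation=cv2.INTER_CUBIC))
E
```

```text
t 23.675 q [-0.4232 -0.1115 -0.9708  0.0769  0.2668 -0.3376] p [ 0.4387 -0.047   0.213 ] F [ 0.4218 -0.902  -4.2505] w 0.008360517407425588
z [ 0.6297  0.0055 -0.7768] lean 39.03264017553014 az 0.5026147879104153 y [-0.0039  1.      0.0039] grasp [ 0.4727 -0.0467  0.171 ]
```

View pics/w12.png

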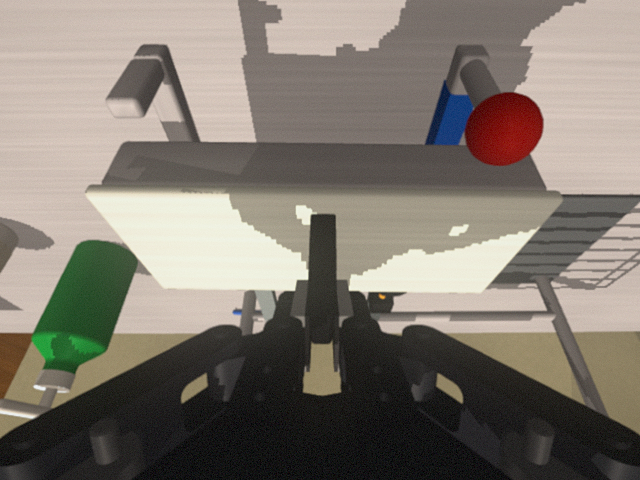

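View pics/s12.png

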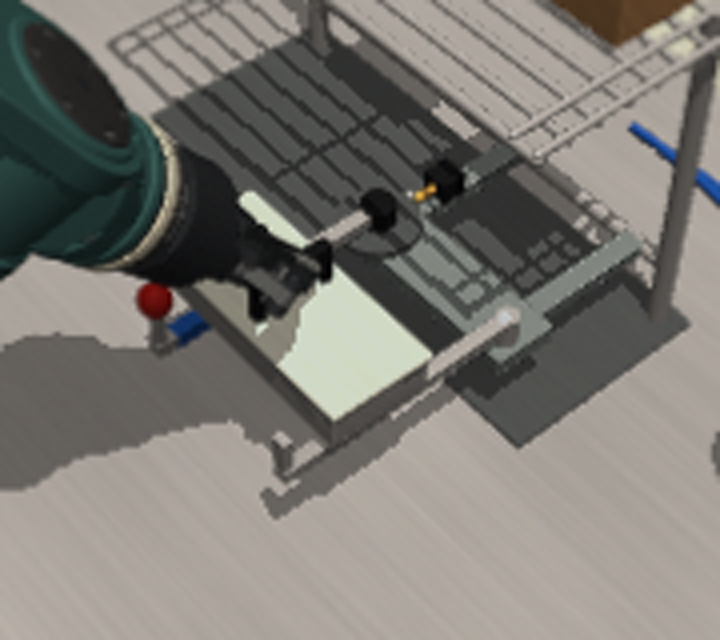

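View pics/c12.png

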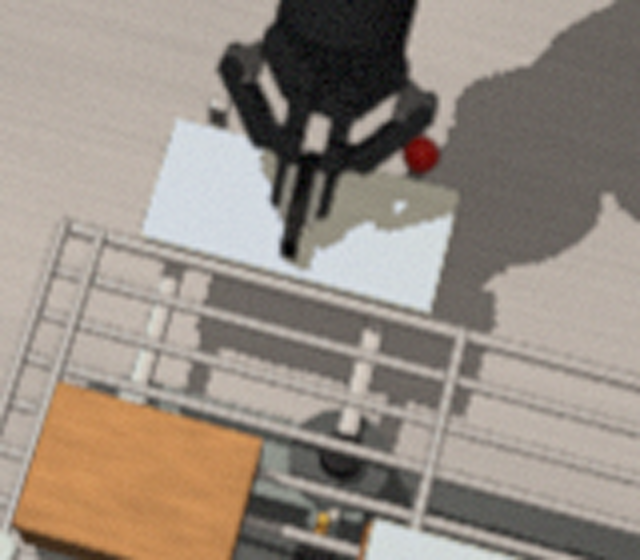

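Call:
step_arm --commands '[{"tx":0.14,"ty":-0.17,"tz":-0.15,"roll":0,"hand":1},{"tx":0,"ty":0,"tz":-0.12,"roll":0,"hand":1},{"tx":0,"ty":0,"tz":0,"roll":0,"hand":1}]'

```text
clock: 24.2
tool_pos: [0.4447, -0.0533, 0.2072]
eef_rot: [-0.004, 2.455, 0.004]
wrist_force: [-0.1, 0.4, -4.6]
gripper_width: 0.0087
```

```bash
python3 s.py
```

```text
t 24.2 q [-0.4339 -0.0886 -0.9768  0.0448  0.273  -0.3462] p [ 0.4447 -0.0533  0.2072] F [-0.1121  0.3832 -4.5688] w 0.008746001913104245
z [ 0.6335  0.0036 -0.7737] lean 39.312171907610924 az 0.3236373813321419 y [-0.0035  1.      0.0017] grasp [ 0.4789 -0.0531  0.1654]
```

Call:
step_arm --commands '[{"tx":-0.04,"ty":0.03,"tz":-0.1,"roll":0,"hand":1},{"tx":0,"ty":0,"tz":-0.1,"roll":0,"hand":1},{"tx":0,"ty":0,"tz":0,"roll":0,"hand":1}]'

```text
clock: 24.58
tool_pos: [0.4433, -0.0523, 0.2008]
eef_rot: [-0.004, 2.455, 0.004]
wrist_force: [0.3, 0.7, -4.8]
gripper_width: 0.0089
```

```bash
python3 s.py
```

```text
t 24.575 q [-0.4327 -0.0801 -0.9937  0.0192  0.2723 -0.3453] p [ 0.4433 -0.0523  0.2008] F [ 0.3238  0.6884 -4.7791] w 0.00885400672755626
z [ 0.6335  0.0037 -0.7737] lean 39.31202605112988 az 0.3315806904949362 y [-0.0037  1.      0.0017] grasp [ 0.4775 -0.0521  0.159 ]
```

Position is right on; lowering in small steps until contact shows.

Call:
step_arm --commands '[{"tx":0,"ty":0,"tz":-0.06,"roll":0,"hand":1},{"tx":0,"ty":0,"tz":0,"roll":0,"hand":1}]'

```text
clock: 24.82
tool_pos: [0.4436, -0.0522, 0.1993]
eef_rot: [-0.004, 2.454, 0.004]
wrist_force: [-0.4, -0.6, -2.2]
gripper_width: 0.0087
```

Call:
step_arm --commands '[{"tx":0,"ty":0,"tz":-0.06,"roll":0,"hand":1},{"tx":0,"ty":0,"tz":0,"roll":0,"hand":1}]'

```text
clock: 25.08
tool_pos: [0.4446, -0.0523, 0.1993]
eef_rot: [-0.006, 2.45, 0.003]
wrist_force: [-0.2, -1.1, -4.6]
gripper_width: 0.0086
```

Call:
step_arm --commands '[{"tx":-0.02,"ty":0,"tz":-0.08,"roll":0,"hand":1},{"tx":0,"ty":0,"tz":0,"roll":0,"hand":1}]'

```text
clock: 25.32
tool_pos: [0.4452, -0.0524, 0.1986]
eef_rot: [-0.008, 2.445, 0.003]
wrist_force: [-0.4, 0.4, -3.4]
gripper_width: 0.0085
```

Call:
step_arm --commands '[{"tx":-0.02,"ty":0,"tz":-0.06,"roll":0,"hand":1},{"tx":0,"ty":0,"tz":0,"roll":0,"hand":1}]'

```text
clock: 25.58
tool_pos: [0.4455, -0.0524, 0.1982]
eef_rot: [-0.009, 2.441, 0.002]
wrist_force: [-0.8, 0.1, -2.3]
gripper_width: 0.0085
```

```bash
python3 s.py
python3 - <<'E'
from h import *
a=r.camera('side');cv2.imwrite('pics/s13.png',cv2.resize(cv2.cvtColor(a['frame'],cv2.COLOR_RGB2BGR)[170:290,240:370],None,fx=5,fy=5,interpolation=cv2.INTER_CUBIC))
E
```

```text
t 25.575 q [-0.4339 -0.0725 -1.0091 -0.0174  0.2783 -0.347 ] p [ 0.4455 -0.0524  0.1982] F [-0.7623  0.0922 -2.2809] w 0.008456730915667522
z [ 0.6446  0.0041 -0.7645] lean 40.13619450190973 az 0.36609457528845374 y [-0.0074  1.     -0.0008] grasp [ 0.4803 -0.0522  0.1569]
```

View pics/s13.png

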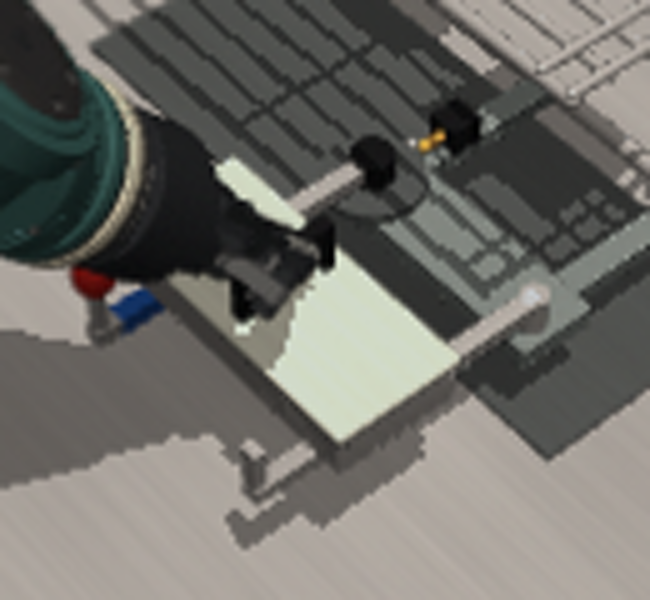

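Call:
step_arm --commands '[{"tx":-0.05,"ty":0,"tz":-0.06,"roll":0,"hand":1},{"tx":-0.03,"ty":0,"tz":-0.03,"roll":0,"hand":1}]'

```text
clock: 25.88
tool_pos: [0.4448, -0.0525, 0.1976]
eef_rot: [-0.012, 2.435, 0.003]
wrist_force: [-2.3, 3.5, 7.7]
gripper_width: 0.0085
```

Call:
step_arm --commands '[{"tx":-0.03,"ty":0,"tz":-0.05,"roll":0,"hand":1},{"tx":0,"ty":0,"tz":-0.03,"roll":0,"hand":1}]'

```text
clock: 26.12
tool_pos: [0.4452, -0.0525, 0.1974]
eef_rot: [-0.014, 2.429, 0.003]
wrist_force: [0.8, 4.5, 2.2]
gripper_width: 0.0086
```

```bash
python3 s.py
```

```text
t 26.125 q [-0.4382 -0.0721 -1.0218 -0.0408  0.2865 -0.3508] p [ 0.4452 -0.0525  0.1974] F [0.8466 4.4869 2.1916] w 0.00858171427528405
z [ 0.6538  0.0057 -0.7567] lean 40.82915870252248 az 0.5026258227148559 y [-0.0109  0.9999 -0.0019] grasp [ 0.4805 -0.0522  0.1566]
```

Call:
step_arm --commands '[{"tx":0,"ty":0,"tz":0,"roll":0,"hand":0.85},{"tx":0,"ty":0,"tz":0,"roll":0,"hand":0.75},{"tx":0,"ty":0,"tz":0,"roll":0,"hand":0.6},{"tx":0,"ty":0,"tz":0,"roll":0,"hand":0.5},{"tx":0,"ty":0,"tz":0,"roll":0,"hand":0.5}]'

```text
clock: 26.75
tool_pos: [0.4455, -0.0528, 0.1972]
eef_rot: [-0.014, 2.429, 0.002]
wrist_force: [-0.2, -0.2, -0.7]
gripper_width: 0.0426
```

```bash
python3 s.py
python3 - <<'E'
from h import *
w=r.camera('wrist');save(w,'w14')
a=r.camera('side');cv2.imwrite('pics/s14.png',cv2.resize(cv2.cvtColor(a['frame'],cv2.COLOR_RGB2BGR)[170:290,240:370],None,fx=5,fy=5,interpolation=cv2.INTER_CUBIC))
E
```

```text
t 26.75 q [-0.4384 -0.0711 -1.0217 -0.0418  0.2862 -0.3508] p [ 0.4455 -0.0528  0.1972] F [-0.1804 -0.1576 -0.7019] w 0.0426140373581697
z [ 0.6538  0.0052 -0.7567] lean 40.82782866521563 az 0.4570216627633537 y [-0.0105  0.9999 -0.0022] grasp [ 0.4808 -0.0526  0.1564]
```

View pics/w14.png

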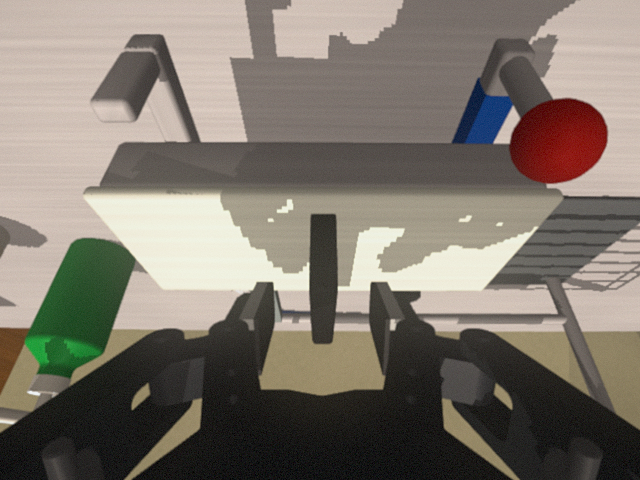

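View pics/s14.png

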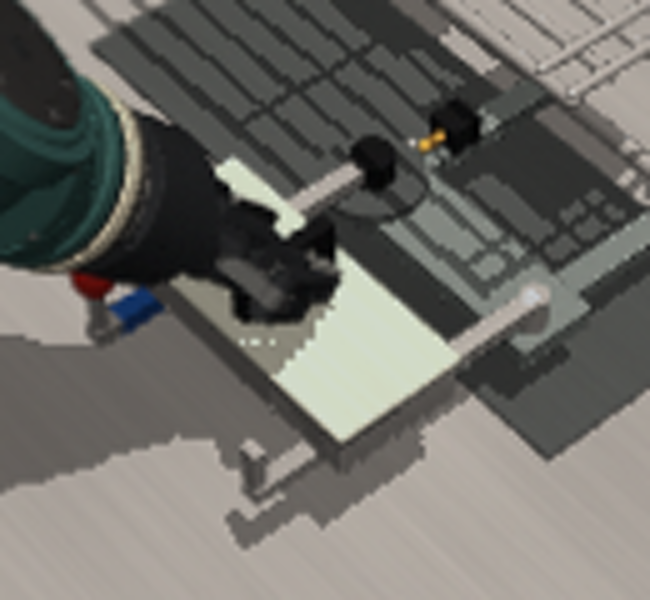

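Call:
step_arm --commands '[{"tx":0,"ty":0,"tz":0.3,"roll":0,"hand":0.5},{"tx":0,"ty":0,"tz":0.6,"roll":0,"hand":0.5},{"tx":0,"ty":0,"tz":0.8,"roll":0,"hand":0.5},{"tx":0,"ty":0,"tz":0.9,"roll":0,"hand":0.5},{"tx":0,"ty":0,"tz":1,"roll":0,"hand":0.3},{"tx":-0.3,"ty":0,"tz":1,"roll":0,"hand":0.3},{"tx":-0.5,"ty":-0.5,"tz":1,"roll":0,"hand":0.3},{"tx":-0.5,"ty":-1,"tz":0.5,"roll":0,"hand":0.3},{"tx":-0.3,"ty":-1,"tz":0,"roll":0,"hand":0.3},{"tx":0,"ty":-1,"tz":0,"roll":0,"hand":0.3}]'

```text
clock: 28.1
tool_pos: [0.3941, -0.1578, 0.3867]
eef_rot: [-0.02, 2.428, 0.002]
wrist_force: [0.2, 1.8, 0.6]
gripper_width: 0.0597
```

```bash
python3 s.py
python3 - <<'E'
from h import *
np.set_printoptions(precision=4,suppress=True)
a=r.camera('side');cv2.imwrite('pics/s15.png',cv2.resize(cv2.cvtColor(a['frame'],cv2.COLOR_RGB2BGR)[150:310,200:400],None,fx=4,fy=3.7,interpolation=cv2.INTER_CUBIC))
s=r.camera('scene');cv2.imwrite('pics/c15.png',cv2.resize(cv2.cvtColor(s['frame'],cv2.COLOR_RGB2BGR)[200:340,280:430],None,fx=4.2,fy=4.2,interpolation=cv2.INTER_CUBIC))
for n,p in(('side',a),('scene',s)):
    for t,z in(('tray',.09),('knob',.128),('pump_bottle',0),('flask',0),('kidney_dish',0)):
        for d in r.spot_point(t,p): print(n,t,np.round(d['at']),round(d['confidence'],2),atz(p,d['at'],z))
E
```

```text
t 28.1 q [-0.8319 -0.2599 -0.5388  0.7693  0.5097 -0.709 ] p [ 0.3941 -0.1578  0.3867] F [0.2135 1.8419 0.5786] w 0.05970709412468204
z [ 0.6541  0.0065 -0.7564] lean 40.85540207392306 az 0.5722499991836545 y [-0.0147  0.9999 -0.0041] grasp [ 0.4294 -0.1574  0.3459]
side tray [460. 389.] 0.81 [ 0.2701 -0.5859  0.09  ]
side tray [236. 296.] 0.68 [ 0.4811 -0.0524  0.09  ]
side knob [224. 261.] 0.75 [0.4196 0.0103 0.128 ]
side flask [312. 434.] 0.75 [ 0.6341 -0.4088 -0.    ]
side kidney_dish [202. 207.] 0.66 [0.4043 0.2818 0.    ]
scene tray [169. 182.] 0.86 [ 0.3465 -0.5394  0.09  ]
scene tray [171. 281.] 0.69 [ 0.2774 -0.2755  0.09  ]
scene tray [264. 342.] 0.67 [ 0.489  -0.0473  0.09  ]
scene tray [276. 365.] 0.29 [0.5031 0.0157 0.09  ]
scene knob [238. 372.] 0.94 [0.4158 0.0076 0.128 ]
scene pump_bottle [321. 223.] 0.69 [ 0.6947 -0.3057  0.    ]
scene pump_bottle [279. 361.] 0.18 [0.4862 0.0088 0.    ]
scene flask [289. 192.] 0.58 [ 0.6388 -0.4172  0.    ]
scene kidney_dish [278. 468.] 0.79 [0.4025 0.2848 0.    ]
```

View pics/s15.png

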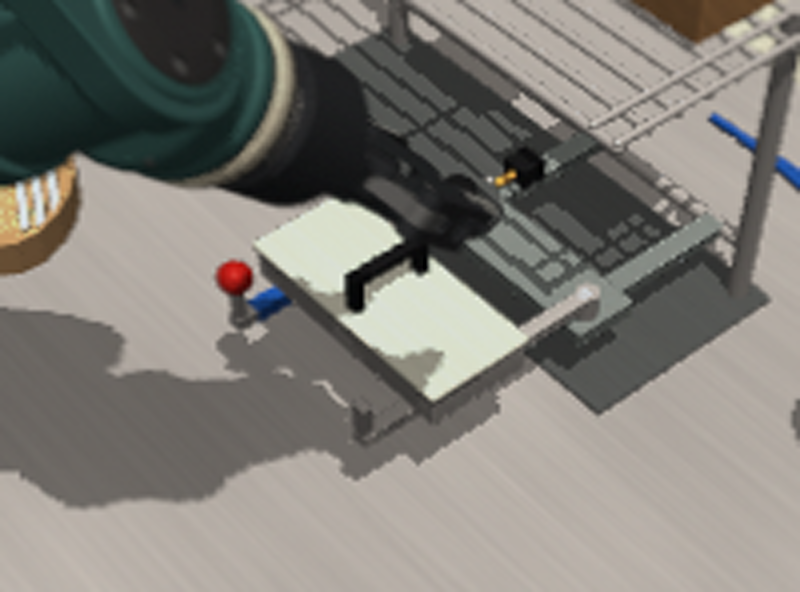

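View pics/c15.png

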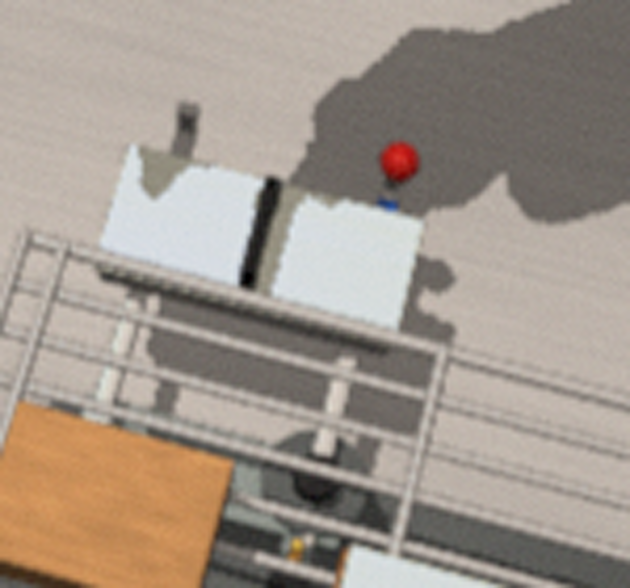

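Run:
```python
from h import *
np.set_printoptions(precision=4,suppress=True)
a=r.camera('side');s=r.camera('scene')
for n,p in(('side',a),('scene',s)):
    f=p['frame'].astype(int);m=(f[...,0]>120)&(f[...,1]<60)&(f[...,2]<60);m[:200]=0;m[250:]=0;m[:,:240]=0;m[:,390:]=0
    c=np.argwhere(m).mean(0);print(n,'knob',c,m.sum(),atz(p,c,.128))
C=lambda x,y,z:atz(s,(200+y/4.2-.5,280+x/4.2-.5),z)
Q=np.array([C(135,147,.124),C(422,218,.124),C(400,328,.124),C(100,247,.124)]);print(Q,Q.mean(0))
S=lambda x,y,z:atz(a,(150+y/3.7-.5,200+x/4-.5),z)
T=np.array([S(255,244,.124),S(432,404,.124),S(527,330,.124)]);print(T,(T[0]+T[2])/2)
for A,B in((Q[0],Q[1]),(Q[3],Q[2]),(T[1],T[0])): d=B-A;print('yaw',np.degrees(np.arctan2(d[1],d[0]))-90,np.linalg.norm(d))
print('fixed tip',C(187,108,.12),[atz(p,d['at'],.09) for p in(a,s) for d in r.spot_point('fixed_tip',p)[:1]],[atz(p,d['at'],.279) for p in(a,s) for d in r.spot_point('shelf_edge',p)[:1]],[atz(p,d['at'],.09) for p in(a,s) for d in r.spot_point('hinge',p)[:1]])
```

```text
side knob [223.7  257.75] 40 [0.4132 0.017  0.128 ]
scene knob [237.3725 374.5882] 51 [0.4125 0.0138 0.128 ]
[[ 0.4467 -0.1381  0.124 ]
 [ 0.4431  0.0352  0.124 ]
 [ 0.5114  0.0385  0.124 ]
 [ 0.5121 -0.1399  0.124 ]] [ 0.4783 -0.0511  0.124 ]
[[ 0.4422  0.0335  0.124 ]
 [ 0.4404 -0.1449  0.124 ]
 [ 0.5242 -0.1359  0.124 ]] [ 0.4832 -0.0512  0.124 ]
yaw 1.176443880732009 0.17338501890777583
yaw 0.24048124163896034 0.17841254471183401
yaw -0.5981569701654479 0.17842142020135957
fixed tip [ 0.4124 -0.1159  0.12  ] [array([ 0.4152, -0.1205,  0.09  ]), array([ 0.4126, -0.117 ,  0.09  ])] [array([0.5637, 0.0118, 0.279 ]), array([0.5653, 0.013 , 0.279 ])] [array([0.5992, 0.015 , 0.09  ]), array([0.5962, 0.0173, 0.09  ])]
```

```bash
python3 -c "
from h import *
print(r.sign_off())"
```

```text
the job is handed in; nothing more can be done
None
```

I swung the brace out to its end stop, where it stayed when I let go. I then set the white steel tray across both arms, released it, moved the arm clear and handed the job in at about 30 s. No verdict was reported.

- **Leaning the gripper:** the moves can't tilt the tool, so I drove the arm against its own joint limits high in free air until it leaned about 40°. With that lean I could grip the knob under the shelf.
- **Brace:** it met its end stop at about 38 N, measured at the wrist. I let go and the brace stayed put. In the last pictures it lies parallel to the fixed arm to within about 0.015 rad. The knob is about 132 mm from the fixed arm, against 130 mm expected.
- **Tray:** I took the white tray, not the two orange look-alikes. I lowered it in small steps until it rested on both arms, then opened the fingers gradually. It ended centred at about (0.480, -0.051) m against an estimated seat of (0.478, -0.051) m, turned within about 1°.
- **Bystanders:** the kidney dish, flask and pump bottle read at their starting positions to within about a centimetre, which is the scatter of the detections. The last side picture gave no pump bottle detection, so that one rests on the scene camera alone.

**Checks that disagreed:**
- My first fit had the stand turned 0.044 rad. Lines measured later along both arms gave about 0, and I placed the tray by that.
- Single network readings of the knob scattered by about 1 cm between pictures. Locating the red ball directly in the enlarged pictures put it at the same pixels, so the brace had not moved.

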